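# Take the jar out of the mill and build the sieve tower

## Robot

A 6-joint arm with a two-finger parallel gripper is mounted at the origin on a cart in front of the work surface, level with it; the furniture and walls round the work are solid. World frame = base frame: x ahead of the robot, y to its left, z up, the work surface at z = 0. Lengths are in m, angles in rad, forces in N, time in s.
With the tool pointing down it reaches from about 0.25 to 0.725 m from the base axis. Payload 4 kg.
Tool frame: the origin (TCP) lies midway between the tips of the shut fingers; the grasp point (between the pads) lies 19 mm behind it; z points along the fingers, y is the line along which they close (so a half turn about z gives the same grasp; the last joint's range is limited). The gripper opens to 85 mm and grips with 20 to 120 N. Pads are 22 mm wide; open, the fingers measure 114 mm over their backs; the gripper's body (76 mm by 85 mm) begins 54 mm behind the grasp point. The pads swing forward as they close: fully open they stand 13 mm farther back than shut.
Start: joints at [-1.173, 0.241, 0.005, 1.335, 0, 1.571], TCP at [0.194, -0.461, 0.231] pointing down, gripper open.
Joint ranges: [-2.72, 2.72], [-1.05, 1.87], [-1.09, 1.28], [-1.99, 2.15], [-1.42, 1.44], [-3.14, 3.14]. Speed limits (rad/s): [2.79, 2.79, 3.14, 3.14, 3.14, 3.14].

## Interface

Orientations are given as a unit quaternion [x, y, z, w].
In Python, from workcell import bot gives the robot as it stands.
- The arm moves only by the tool move_arm, never from a script. Its argument "motion" is a list of rows, each an object of numbers: "x", "y", "z": the shift along the tool's x, y, z in cm; "yaw": the turn about the tool's z in degrees. A call has 1 to 20 rows; each row is the pose to reach, as a shift and turn from the pose commanded when the call began, along the tool's axes at that moment; what a row does not reach only later rows make up. A row lasts 1/8 s, in which the tool goes at most 62.5 mm and 10.7 degrees, less where a joint would pass 70% of its speed; a pose out of reach is approached as far as the arm can. A call with a gripper value outside its range is refused whole. "gripper" is the opening, from -1 (shut) to 1 (fully open), set as the call begins (left out, the last holds). The fingers move at their own pace and stop on an object; the grip force is fixed at half the most. Time passes only in rows, so rows that repeat a pose let the fingers close. It gives the time, the measured TCP pose, the force, the opening and the grip force at its end, in the units of the state.
- bot.get_obs(): the state, without advancing time (a new reading comes with each control period).
- bot.camera(name): name is "scene" or "side" or "wrist"; returns the picture (400x640x3 uint8, blue, green, red); there is no depth.
- bot.camera_model(name): a dict with "K" (3x3 intrinsics, pixels), "dist" ([k1, k2, p1, p2, k3] as OpenCV has them; the pictures are not rectified), "world_from_camera" (4x4, takes a point from camera to world coordinates). Camera axes: x right, y down, z forward; pixel columns grow to the right and rows downward; lengths in m; the calibration is good to about 2 mm. A picture is of the moment at which its call begins: read the wrist's pose just before it. camera_model takes no time and is no camera call; for the wrist camera it gives the pose at the moment of the call.
- bot.job_done(): hands the job in; it is judged then, once.
Trained networks look in the newest picture that a camera, given by its name, has taken for a name from the list of things; names that differ only in an ending like _2 or _b are one class to them, and where a whole thing is asked for, a point or a joint stands for the part that bears it (a point fixed in the world has none). Each returns a list of dicts, best first, with "score" (0 to 1); they miss things now and then, are a little off and sometimes report something else, mostly with a low value. They report only what shows in the picture. A call takes as long as a camera call.
- bot.cut_out(camera, name): "mask" (400x640 bool, what is visible of it) and "centre" ([row, column] in pixels, amid what is visible of it).
The state is a dict: "clock": time; "joint_pos": joint angles; "joint_vel": joint speeds; "tau": joint torques, N m; "eef_pos": TCP position; "tool_rot": TCP orientation; "ft_force": force on the tool from outside, world axes, zero at the start; "ft_torque": the same for the moment, N m; "grip_width": finger opening in m; "grasp_force": force on a finger pad.
Only numpy, scipy, OpenCV 4.12 (cv2) and the standard library are available. Lean on these libraries where they do the work, as an engineer would, in place of code of your own. Each camera call takes 0.05 s, during which the arm holds its last target. There are 200 camera calls.

## Task

The milling run is over: flip the mill's red cam lever fully open, lower the jar's axle out of the two open-ended slots, lay the jar in its blue rest, and flip the lever shut again. For sieving the powder, build the sieve tower centred on the shaker's plate: the plain receiver pan at the bottom, then every sieve that is on the bench, finest below coarsest (blue, green, yellow, red from the bottom up; some may be missing), each upright and fully nested in the one beneath. Do not disturb the timer or the reagent bottle.

Things in the scene. Friction and masses are not known exactly. Their poses are not given: they have to be found in the camera images.
- mill: white jar mill, fixed, 166 x 200 x 132 mm. Origin on the bench under the seated jar's axle; -x = front (robot side), z up. Two cheeks (12 mm plates at y = +70 and -70 mm, 128 mm free between, tops at z = 132 mm) carry the axle in identical hook-shaped slots. Base plate reaches forward to x = -26 mm (top z = 14 mm); motor box behind x = 71 mm, top z = 94 mm
- mill_seat (a point): middle of the axle's seat, 100 mm over the bench, axes as the mill's. Offsets from here in each cheek: pocket 16 mm wide, floor z -5; lip in front of it x -21 to -7 mm, top z +1; ceiling over all z +20. A seated jar must be lifted about 10 mm to pass the lip into the slot in front; the shut lever's cam, 1 mm above the axle's right end, holds that end down
- slot_mouth (a point): middle between the open lower ends of the cheeks' two vertical slots: 30 mm in front of and 20 mm below mill_seat, axes as the mill's. The slots are 18 mm wide (x -9 to +9 mm from here), closed above, and closed in front by a 12 mm thick wall that ends at this height; an axle 12 mm below this point can leave forward (-x)
- cam_lever (a joint): angle of the mill's cam lever on the outside of its right (-y) cheek, rad: 0 = shut (arm lies forward, pointing to the mill's -x, its cam above the axle end), grows as the arm swings up and back, 2.2 = fully open against its stop (arm pointing up and back). It turns about the mill's y axis through point lever_hinge, needs about 3 N at the grip, and stays where it is left
- lever_grip (a point): middle of the lever's red round grip bar, 13 mm diameter, 50 mm long, parallel to the mill's y axis; it goes round point lever_hinge at 80 mm radius (80 mm to -x and 7 mm up from it when shut)
- lever_hinge (a point): point on the lever's hinge axis (16 mm behind and 22 mm above mill_seat), level with the middle of the grip bar along the mill's y
- jar: steel grinding jar lying level, about 0.45 kg: round body 52 mm diameter, 100 mm long between two black hexagonal end caps (65 mm over corners, 10 mm thick); a 10 mm axle sticks out at both ends, 172 mm long in all. Origin at its centre, y along the axle; it starts seated in the mill, y along the mill's y. Grip the round body at the middle from above, across the axle
- jar_rest: blue rest fixed to the bench, foot plate 86 x 86 x 6 mm with two V blocks (12 mm thick, at y = +36 and -36 mm, 31 mm high) for the jar's round body; the caps stay outside the blocks. Origin under its middle on the bench; the jar lies along its y axis, the jar's centre then 42 mm above the bench
- shaker: sieve shaker, fixed, white housing 130 x 140 mm, 40 mm high, with a round aluminium plate on top: 110 mm diameter, top at z = 60 mm, with a black circle of 67 mm diameter round its centre. Origin under its centre on the bench
- plate_centre (a point): centre of the shaker plate's top face, 60 mm above the bench; z up
- pan: receiver pan, plain steel without coloured band, a round dish of 60 mm diameter and 22 mm height, flat bottom. Origin at the centre of its underside, z up. Like all sieves it has a rim 3 mm thick, 54 mm inside
- sieve_blue: finest sieve (blue band), round steel frame of 60 mm diameter, 22 mm high in all, 90 g. Origin at the centre of its underside, z up. Its lowest 4 mm is a foot of 49 mm diameter that drops into the 54 mm mouth of the pan or sieve beneath, so a nested layer lies 18 mm above the one beneath; may be absent
- sieve_green: next coarser sieve (green band), same frame as sieve_blue; may be absent
- sieve_yellow: next coarser sieve (yellow band), same frame as sieve_blue; may be absent
- sieve_red: coarsest sieve (red band, widest mesh), same frame as sieve_blue; may be absent
- timer: white bench timer, 50 x 58 x 62 mm, bystander at the back right; origin under its centre
- reagent_bottle: white bottle with orange cap, 68 mm diameter, 135 mm high, bystander left of the mill; origin under its centre

How it is judged:
On the way, in this order (a step that is already met when the one before it is completed fails the run):
1. the cam lever is flipped open (value of joint cam_lever above 1.7 rad), for 0.2 s.
2. the jar's axle is lowered out of the bottom of the slots (z of jar in the frame of mill_seat below -0.022 m), for 0.1 s.
3. the jar lies in its rest (horizontal distance between jar and jar_rest below 0.014 m and z of jar in the frame of jar_rest between 0.034 and 0.05 m and angle between the y axis of jar and the y axis of jar_rest, either way round below 0.15 rad), for 0.2 s.
At the end, for the whole second after the job is handed in: Lever shut (under 0.3 rad); jar at rest in the V blocks (14 mm, 0.15 rad); pan flat on the plate within 8 mm of its centre; all present sieves level in the tower within 10 mm of that centre, in order blue, green, yellow, red upwards, each 18 mm (-3, +2.5) above the one beneath (all of step 3 and value of joint cam_lever below 0.3 rad and linear speed of each of jar, sieve_blue, sieve_green, sieve_yellow, sieve_red below 0.02 m/s and horizontal distance between pan and plate_centre below 0.008 m and z of pan in the frame of plate_centre between -0.003 and 0.003 m and horizontal distance between each of sieve_blue, sieve_green, sieve_yellow, sieve_red and plate_centre below 0.01 m and angle between each of sieve_blue, sieve_green, sieve_yellow, sieve_red's own z axis and vertical below 0.06 rad and z of sieve_blue in the frame of pan between 0.015 and 0.0205 m and z of sieve_green in the frame of sieve_blue between 0.015 and 0.0205 m and (z of sieve_green in the frame of pan between 0.015 and 0.0205 m or z of sieve_green in the frame of pan between 0.033 and 0.0385 m) and z of sieve_yellow in the frame of sieve_green between 0.015 and 0.0205 m and (z of sieve_yellow in the frame of sieve_blue between 0.015 and 0.0205 m or z of sieve_yellow in the frame of sieve_blue between 0.033 and 0.0385 m) and (z of sieve_yellow in the frame of pan between 0.015 and 0.0205 m or z of sieve_yellow in the frame of pan between 0.033 and 0.0385 m or z of sieve_yellow in the frame of pan between 0.051 and 0.0565 m) and z of sieve_red in the frame of sieve_yellow between 0.015 and 0.0205 m and (z of sieve_red in the frame of sieve_green between 0.015 and 0.0205 m or z of sieve_red in the frame of sieve_green between 0.033 and 0.0385 m) and (z of sieve_red in the frame of sieve_blue between 0.015 and 0.0205 m or z of sieve_red in the frame of sieve_blue between 0.033 and 0.0385 m or z of sieve_red in the frame of sieve_blue between 0.051 and 0.0565 m) and (z of sieve_red in the frame of pan between 0.015 and 0.0205 m or z of sieve_red in the frame of pan between 0.033 and 0.0385 m or z of sieve_red in the frame of pan between 0.051 and 0.0565 m or z of sieve_red in the frame of pan between 0.069 and 0.0745 m)); the robot touches nothing.
It fails at once if the timer was disturbed (distance of timer from where it was at the start of the episode above 0.03 m).
It fails at once if the reagent bottle was disturbed (distance of reagent_bottle from where it was at the start of the episode above 0.03 m).
Of sieve_blue, sieve_green, sieve_yellow, sieve_red only 2 to 4 are there at a start; the rules pass over those that are not, and their reading is None.
At some moment in a run one of pan, sieve_blue, sieve_green, sieve_yellow, sieve_red may be knocked a few centimetres aside while the robot is not near it.
Once in a run the grip may slacken for a moment while it holds something.
It also fails if it takes over 208 s, if anything falls off the work surface, if the arm or the gripper's body presses on something with over 40 N, if the wrist force passes 120 N, or if a joint passes its speed limit or range.

## Working session

There is one attempt and no reset: what is moved stays moved. The work goes in short steps, Python scripts to look and compute and a tool call to move; the robot and the scene stay as the last step left them, time stands still between calls to the robot, and variables do not carry over. Pictures are saved under pics/ and viewed, at most 14 in all, crops included, and the job is handed in when it is done.

Besides the shell and the picture viewer there is one more tool, called after "Request:" in YAML: its name, and indented under it one key for each argument. move_arm: Moves the arm, as the interface text tells. Its arguments: {"type":"object","properties":{"motion":{"type":"array"},"gripper":{"type":"number"}},"required":["motion"]}

```bash
mkdir -p pics; ls; python3 - <<'E'
from workcell import bot
import cv2,numpy as np
o=bot.get_obs();print({k:np.round(v,3) for k,v in o.items()})
for n in ['scene','side']:
    im=bot.camera(n);cv2.imwrite(f'pics/{n}0.png',im)
    m=bot.camera_model(n);print(n,np.round(m['world_from_camera'],3).tolist(),np.round(m['K'],1).tolist(),m['dist'])
    for t in ['mill','jar','jar_rest','shaker','pan','sieve_blue','sieve_green','sieve_yellow','sieve_red','timer','reagent_bottle','lever_grip']:
        print(t,[(round(r['score'],2),np.round(r['centre']).tolist(),int(r['mask'].sum())) for r in bot.cut_out(n,t)[:2]])
print(bot.get_obs()['clock'])
E
```

```text
pics
{'clock': np.float64(0.0), 'joint_pos': array([-1.173,  0.241,  0.004,  1.335, -0.   ,  1.571]), 'joint_vel': array([ 0.   , -0.   , -0.001,  0.002,  0.001, -0.002]), 'tau': array([ 2.0000e-03, -3.7232e+01,  2.5241e+01,  1.7000e-02, -0.0000e+00,
        0.0000e+00]), 'eef_pos': array([ 0.193, -0.46 ,  0.23 ]), 'tool_rot': array([ 0.98 ,  0.198, -0.   , -0.001]), 'ft_force': array([0.012, 0.239, 0.593]), 'ft_torque': array([-0.056,  0.001,  0.014]), 'grasp_force': np.float64(0.0), 'grip_width': np.float64(0.086)}
scene [[-0.496, -0.509, 0.703, -0.616], [-0.868, 0.296, -0.398, 0.647], [-0.006, -0.808, -0.589, 1.063], [0.0, 0.0, 0.0, 1.0]] [[417.9, 0.0, 321.4], [0.0, 417.9, 200.0], [0.0, 0.0, 1.0]] [-0.01606479  0.          0.          0.          0.        ]
mill [(0.85, [235.0, 240.0], 2048)]
jar [(0.94, [221.0, 245.0], 478)]
jar_rest []
shaker [(0.66, [192.0, 338.0], 772)]
pan [(0.35, [236.0, 241.0], 2000)]
sieve_blue [(0.45, [244.0, 186.0], 670)]
sieve_green [(0.54, [194.0, 337.0], 801)]
sieve_yellow []
sieve_red [(0.46, [224.0, 357.0], 162)]
timer []
reagent_bottle [(0.74, [24
[... 280 characters left out ...]
  0.          0.        ]
mill [(0.9, [176.0, 333.0], 1846), (0.67, [338.0, 355.0], 565)]
jar [(0.59, [159.0, 318.0], 172)]
jar_rest [(0.87, [212.0, 292.0], 420), (0.18, [176.0, 334.0], 1784)]
shaker [(0.61, [253.0, 362.0], 1682), (0.37, [276.0, 293.0], 323)]
pan [(0.58, [310.0, 291.0], 464), (0.3, [251.0, 360.0], 1639)]
sieve_blue [(0.66, [310.0, 367.0], 452)]
sieve_green [(0.83, [275.0, 295.0], 323), (0.43, [252.0, 360.0], 1655)]
sieve_yellow [(0.32, [342.0, 353.0], 565)]
sieve_red [(0.52, [246.0, 289.0], 262), (0.4, [211.0, 294.0], 452)]
timer [(0.73, [340.0, 353.0], 549), (0.16, [159.0, 318.0], 228)]
reagent_bottle [(0.83, [144.0, 330.0], 281)]
lever_grip [(0.47, [168.0, 310.0], 80)]
1.3
```

```bash
python3 - <<'E'
import cv2
a=cv2.imread('pics/scene0.png');cv2.imwrite('pics/scene0c.png',cv2.resize(a[150:330,120:420],None,fx=2.6,fy=2.6,interpolation=3))
a=cv2.imread('pics/side0.png');cv2.imwrite('pics/side0c.png',cv2.resize(a[110:370,220:440],None,fx=2.3,fy=2.3,interpolation=3))
E
```

```text
(no output)
```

View pics/scene0c.png

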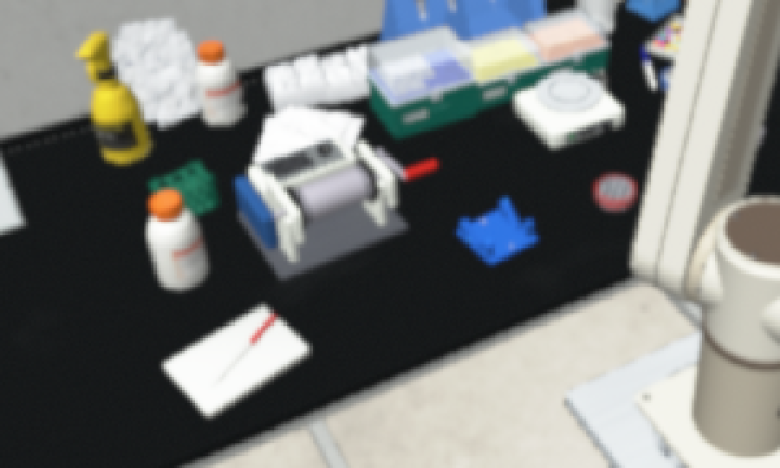

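View pics/side0c.png

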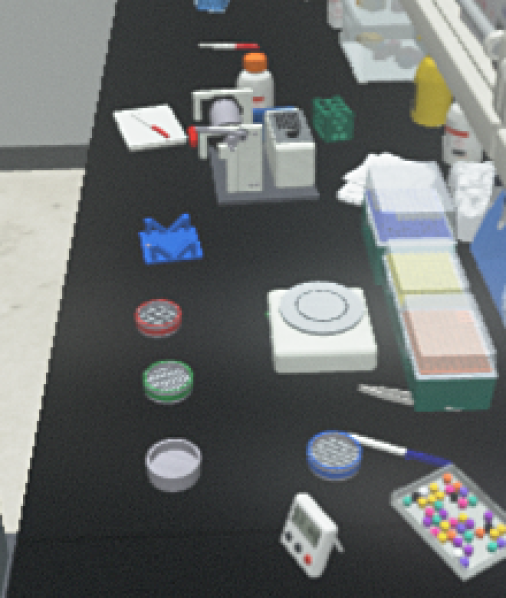

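```bash
cat > h.py <<'E'
import numpy as np,cv2
from workcell import bot
from scipy.spatial.transform import Rotation as R
def ray(m,px):
    u=cv2.undistortPoints(np.array([[px]],float),np.array(m['K']),np.array(m['dist']))[0,0]
    T=np.array(m['world_from_camera']);d=T[:3,:3]@[u[0],u[1],1];return T[:3,3],d
def at(m,px,z):
    o,d=ray(m,px);return o+d*(z-o[2])/d[2]
def proj(m,P):
    T=np.linalg.inv(np.array(m['world_from_camera']));r,_=cv2.Rodrigues(T[:3,:3])
    return cv2.projectPoints(np.atleast_2d(np.array(P,float)),r,T[:3,3],np.array(m['K']),np.array(m['dist']))[0][:,0]
def totool(p):
    "shift in tool axes (cm) from current TCP to world p"
    o=bot.get_obs();q=R.from_quat(o['tool_rot']);return np.round(q.inv().apply(np.array(p)-o['eef_pos'])*100,2), np.round(o['eef_pos'],4)
E
python3 - <<'E'
from h import *
m=bot.camera_model('side');s=bot.camera_model('scene')
def c(p):return (p[0]/2.3+220,p[1]/2.3+110)
def cs(p):return (p[0]/2.6+120,p[1]/2.6+150)
for n,p,z in [('red top',(158,313),.022),('green',(168,377),.022),('pan',(174,450),.022),('blue',(334,450),.022),('plate',(322,306),.06),('timer top',(305,500),.05),
 ('restcorners near L',(147,263),.006),('near R',(202,259),.006),('far L',(140,237),.006),('mill base nearL',(216,202),.014),('nearR',(317,196),.014),('mill cheek near top L',(207,124),.132),('near top R',(262,125),.132),('farTopL',(193,92),.132),('farTopR',(254,88),.132),('grip near end',(195,137),.109),('bottle',(256,120),0)]:
    print(n,np.round(at(m,c(p),z),3))
for n,p,z in [('grip L',(405,175),.109),('grip R',(437,163),.109),('rest L',(457,233),.006),('rest bot',(492,263),.006),('rest R',(538,238),.006),('redsieve',(616,187),.022),('plate',(567,95),.06),('base frontL',(285,278),.014),('base frontR',(408,225),.014),('bottle',(180,285),0),('plate',(567,93),.06)]:
    print('S',n,np.round(at(s,cs(p),z),3))
E
```

```text
red top [ 0.432 -0.104  0.022]
green [ 0.448 -0.236  0.022]
pan [ 0.456 -0.36   0.022]
blue [ 0.635 -0.371  0.022]
plate [ 0.646 -0.153  0.06 ]
timer top [ 0.591 -0.467  0.05 ]
restcorners near L [0.412 0.041 0.006]
near R [0.493 0.047 0.006]
far L [0.399 0.113 0.006]
mill base nearL [0.518 0.199 0.014]
nearR [0.682 0.208 0.014]
mill cheek near top L [0.507 0.243 0.132]
near top R [0.594 0.234 0.132]
farTopL [0.486 0.369 0.132]
farTopR [0.59  0.379 0.132]
grip near end [0.487 0.244 0.109]
bottle [0.603 0.528 0.   ]
S grip L [0.514 0.201 0.109]
S grip R [0.516 0.15  0.109]
S rest L [0.473 0.144 0.006]
S rest bot [0.392 0.13  0.006]
S rest R [0.405 0.047 0.006]
S redsieve [ 0.429 -0.104  0.022]
S plate [ 0.631 -0.14   0.06 ]
S base frontL [0.501 0.397 0.014]
S base frontR [0.517 0.202 0.014]
S bottle [0.576 0.525 0.   ]
S plate [ 0.636 -0.143  0.06 ]
```

Request:
move_arm:
  motion:
    - {"x": 10, "y": -12, "z": -4, "yaw": -10}
    - {"x": 20, "y": -24, "z": -8, "yaw": -20}
    - {"x": 30, "y": -36, "z": -10, "yaw": -35}
    - {"x": 40, "y": -48, "z": -10, "yaw": -50}
    - {"x": 47.4, "y": -55.9, "z": -10, "yaw": -71}
    - {"x": 47.4, "y": -55.9, "z": -10, "yaw": -71}
    - {"x": 47.4, "y": -55.9, "z": -10, "yaw": -71}
    - {"x": 47.4, "y": -55.9, "z": -10, "yaw": -71}
    - {"x": 47.4, "y": -55.9, "z": -10, "yaw": -71}
    - {"x": 47.4, "y": -55.9, "z": -10, "yaw": -71}
    - {"x": 47.4, "y": -55.9, "z": -10, "yaw": -71}
    - {"x": 47.4, "y": -55.9, "z": -10, "yaw": -71}
    - {"x": 47.4, "y": -55.9, "z": -10, "yaw": -71}
    - {"x": 47.4, "y": -55.9, "z": -10, "yaw": -71}
    - {"x": 47.4, "y": -55.9, "z": -10, "yaw": -71}
    - {"x": 47.4, "y": -55.9, "z": -10, "yaw": -71}
    - {"x": 47.4, "y": -55.9, "z": -10, "yaw": -71}
    - {"x": 47.4, "y": -55.9, "z": -10, "yaw": -71}

```text
clock: 3.55
eef_pos: [0.4142, 0.2376, 0.3315]
tool_rot: [0.684, 0.73, 0.0, 0.0]
ft_force: [-0.0, -0.9, -0.1]
grip_width: 0.0851
grasp_force: 0.0
```

```bash
python3 - <<'E'
from h import *
o=bot.get_obs();m=bot.camera_model('wrist');im=bot.camera('wrist');cv2.imwrite('pics/w1.png',im)
T=np.array(m['world_from_camera']);print(np.round(T,3).tolist(),np.round(m['K'],1).tolist(),m['dist'])
q=R.from_quat(o['tool_rot']);print('cam in tool',q.inv().apply(T[:3,3]-o['eef_pos']),q.as_matrix().round(3).tolist())
for t in ['jar','jar_rest','lever_grip','mill']:
    print(t,[(round(r['score'],2),np.round(r['centre']).tolist(),int(r['mask'].sum())) for r in bot.cut_out('wrist',t)[:2]])
E
```

```text
[[0.998, 0.061, 0.019, 0.409], [0.064, -0.956, -0.286, 0.31], [0.0, 0.287, -0.958, 0.474], [0.0, 0.0, 0.0, 1.0]] [[282.9, 0.0, 317.7], [0.0, 282.9, 197.9], [0.0, 0.0, 1.0]] [-0.01106636  0.          0.          0.          0.        ]
cam in tool [ 0.07250188 -0.00017166 -0.14287079] [[-0.065, 0.998, 0.0], [0.998, 0.065, 0.0], [0.0, 0.0, -1.0]]
jar [(0.76, [122.0, 421.0], 4561), (0.6, [115.0, 464.0], 14767)]
jar_rest [(0.98, [235.0, 327.0], 2359)]
lever_grip []
mill [(0.81, [116.0, 461.0], 15387)]
```

View pics/w1.png

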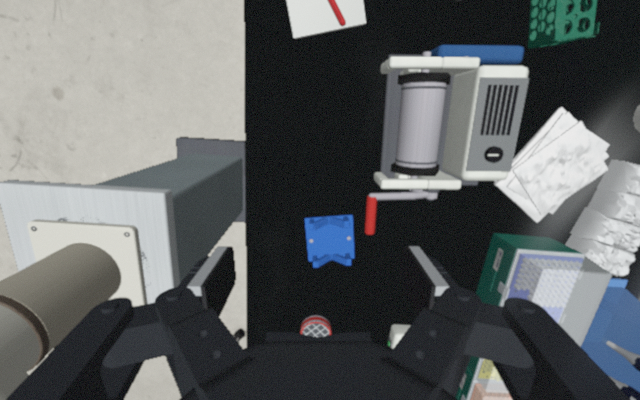

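```bash
python3 - <<'E'
from h import *
m=bot.camera_model('wrist')
for n,p,z in [('gripfar',(373,197),.131),('gripnear',(369,235),.131),('hingeend',(437,195),.12),('jarFarL',(399,84),.1),('jarFarR',(446,84),.1),('jarNearL',(394,165),.1),('jarNearR',(439,165),.1),('farcheek fl',(386,56),.132),('farcheek fr',(479,58),.132),('nearcheek fl',(375,178),.132),('nc br',(461,178),.132),('motor far back',(527,66),.094),('motor nearback',(520,180),.094),
('rest fl',(306,217),.006),('fr',(354,214),.006),('nl',(305,261),.006),('nr',(356,261),.006),('redsieve',(316,328),.022)]:
    print(n,np.round(at(m,p,z),3))
im=cv2.imread('pics/w1.png');h=cv2.inRange(cv2.cvtColor(im,cv2.COLOR_BGR2HSV),(105,150,100),(125,255,255));h[:200]=0;h[280:]=0;h[:,:290]=0;h[:,365:]=0
print(cv2.minAreaRect(cv2.findNonZero(h)))
E
```

```text
gripfar [0.486 0.214 0.131]
gripnear [0.487 0.161 0.131]
hingeend [0.571 0.219 0.12 ]
jarFarL [0.507 0.352 0.1  ]
jarFarR [0.565 0.356 0.1  ]
jarNearL [0.515 0.251 0.1  ]
jarNearR [0.575 0.255 0.1  ]
farcheek fl [0.48  0.376 0.132]
farcheek fr [0.583 0.381 0.132]
nearcheek fl [0.485 0.238 0.132]
nc br [0.591 0.245 0.132]
motor far back [0.665 0.384 0.094]
motor nearback [0.694 0.241 0.094]
rest fl [0.4   0.134 0.006]
fr [0.484 0.145 0.006]
nl [0.403 0.047 0.006]
nr [0.497 0.053 0.006]
redsieve [ 0.432 -0.088  0.022]
((329.66925048828125, 240.7081756591797), (51.02544403076172, 49.40360641479492), 86.42366790771484)
```

Request:
move_arm:
  motion:
    - {"x": -3, "y": 3.4, "z": 5}
    - {"x": -5.5, "y": 6.8, "z": 10}
    - {"x": -5.5, "y": 6.8, "z": 14}
    - {"x": -5.5, "y": 6.8, "z": 14}
    - {"x": -5.5, "y": 6.8, "z": 14}
    - {"x": -5.5, "y": 6.8, "z": 14}
  gripper: 0

```text
invalid input at $.motion[0]: expected keys x, y, z, yaw
```

```bash
cat >> h.py <<'E'
def look(n='wrist',name=None):
    o=bot.get_obs();m=bot.camera_model(n);im=bot.camera(n)
    if name:cv2.imwrite('pics/'+name+'.png',im)
    return o,m,im
def cen(im,lo,hi,box=None):
    h=cv2.inRange(cv2.cvtColor(im,cv2.COLOR_BGR2HSV),lo,hi)
    k,l,s,c=cv2.connectedComponentsWithStats(h);
    return [(s[i].tolist(),c[i].round(1).tolist()) for i in sorted(range(1,k),key=lambda i:-s[i][4])[:3]]
E
python3 - <<'E'
from h import *
o,m,im=look(name='w2');print(o['eef_pos'],o['grip_width'])
for s,c in cen(im,(0,150,80),(8,255,255)):print(s,c,at(m,c,.131))
E
```

```text
[0.41412822 0.23800805 0.33126888] 0.08537205844213225
[365, 196, 13, 40, 387] [370.4, 216.1] [0.4853686  0.18773468 0.131     ]
[330, 0, 10, 15, 32] [334.9, 7.3] [0.4203773 0.4190929 0.131    ]
[303, 318, 19, 6, 21] [312.3, 319.2] [0.41994934 0.02332407 0.131     ]
```

View pics/w2.png

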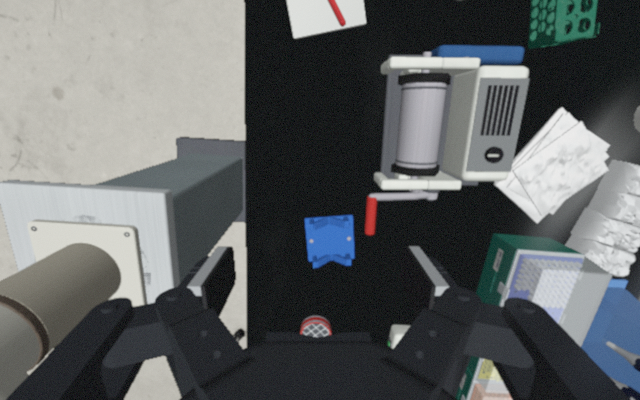

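Request:
move_arm:
  motion:
    - {"x": -3, "y": 3.4, "z": 5, "yaw": 0}
    - {"x": -5.3, "y": 6.8, "z": 10, "yaw": 0}
    - {"x": -5.3, "y": 6.8, "z": 14, "yaw": 0}
    - {"x": -5.3, "y": 6.8, "z": 14, "yaw": 0}
    - {"x": -5.3, "y": 6.8, "z": 14, "yaw": 0}
    - {"x": -5.3, "y": 6.8, "z": 14, "yaw": 0}
  gripper: 0.1

```text
clock: 4.6
eef_pos: [0.4867, 0.1907, 0.194]
tool_rot: [0.683, 0.73, 0.002, 0.001]
ft_force: [0.8, -0.4, 0.5]
grip_width: 0.0472
grasp_force: 0.0
```

```bash
python3 - <<'E'
from h import *
o,m,im=look(name='w3');print(o['eef_pos'],o['grip_width'])
for s,c in cen(im,(0,150,80),(8,255,255)):print(s,c,at(m,c,.131))
E
```

```text
[0.48673235 0.19069019 0.19401862] 0.0472344142876789
[305, 181, 19, 66, 1019] [314.0, 212.8] [0.48401185 0.18945364 0.131     ]
```

View pics/w3.png

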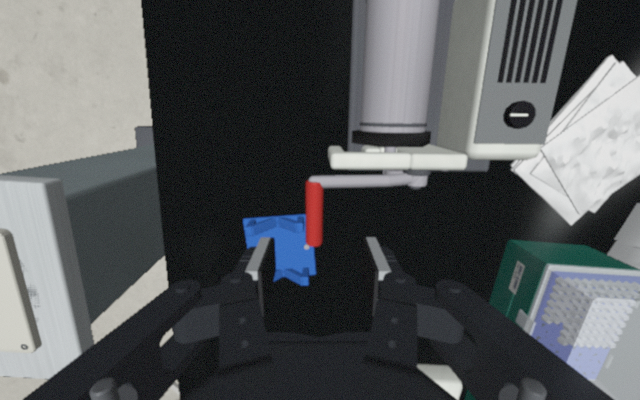

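Request:
move_arm:
  motion:
    - {"x": 0, "y": -0.2, "z": 4, "yaw": 0}
    - {"x": 0, "y": -0.2, "z": 8.3, "yaw": 0}
    - {"x": 0, "y": -0.2, "z": 8.3, "yaw": 0}
    - {"x": 0, "y": -0.2, "z": 8.3, "yaw": 0}

```text
clock: 5.15
eef_pos: [0.4848, 0.1902, 0.1105]
tool_rot: [0.683, 0.73, 0.001, 0.001]
ft_force: [0.9, -0.4, -0.1]
grip_width: 0.047
grasp_force: 0.0
```

Request:
move_arm:
  motion:
    - {"x": 0, "y": 0, "z": 0, "yaw": 0}
    - {"x": 0, "y": 0, "z": 0, "yaw": 0}
    - {"x": 0, "y": 0, "z": 0, "yaw": 0}
    - {"x": 0, "y": 0, "z": 0, "yaw": 0}
    - {"x": 0, "y": 0, "z": 0, "yaw": 0}
    - {"x": 0, "y": 0, "z": 0, "yaw": 0}
  gripper: -1

```text
clock: 5.9
eef_pos: [0.4839, 0.1899, 0.1086]
tool_rot: [0.683, 0.73, 0.001, 0.0]
ft_force: [0.4, 2.2, 3.2]
grip_width: 0.0112
grasp_force: 58.4
```

Request:
move_arm:
  motion:
    - {"x": 0, "y": 0.1, "z": -0.8, "yaw": 0}
    - {"x": 0, "y": 0.3, "z": -1.6, "yaw": 0}
    - {"x": 0, "y": 0.6, "z": -2.3, "yaw": 0}
    - {"x": 0, "y": 0.9, "z": -3.1, "yaw": 0}
    - {"x": 0, "y": 1.8, "z": -4.4, "yaw": 0}
    - {"x": 0, "y": 2.9, "z": -5.5, "yaw": 0}
    - {"x": 0, "y": 4.3, "z": -6.4, "yaw": 0}
    - {"x": 0, "y": 5.8, "z": -7.0, "yaw": 0}
    - {"x": 0, "y": 7.3, "z": -7.3, "yaw": 0}
    - {"x": 0, "y": 8.9, "z": -7.3, "yaw": 0}
    - {"x": 0, "y": 8.9, "z": -7.3, "yaw": 0}

```text
clock: 7.28
eef_pos: [0.5718, 0.1951, 0.1822]
tool_rot: [0.683, 0.73, -0.001, -0.001]
ft_force: [-2.8, -0.7, 8.5]
grip_width: 0.011
grasp_force: 59.8
```

Low forces; continue to the stop.

Request:
move_arm:
  motion:
    - {"x": 0, "y": 0.8, "z": 0.2, "yaw": 0}
    - {"x": 0, "y": 1.6, "z": 0.4, "yaw": 0}
    - {"x": 0, "y": 2.4, "z": 0.7, "yaw": 0}
    - {"x": 0, "y": 3.1, "z": 1.0, "yaw": 0}
    - {"x": 0, "y": 3.7, "z": 1.4, "yaw": 0}
    - {"x": 0, "y": 4.1, "z": 1.7, "yaw": 0}
    - {"x": 0, "y": 4.1, "z": 1.7, "yaw": 0}
    - {"x": 0, "y": 4.1, "z": 1.7, "yaw": 0}

```text
clock: 8.28
eef_pos: [0.6121, 0.1976, 0.1632]
tool_rot: [0.683, 0.73, -0.002, -0.001]
ft_force: [-4.4, -0.4, 0.4]
grip_width: 0.011
grasp_force: 62.6
```

Request:
move_arm:
  motion:
    - {"x": 0, "y": 0, "z": 0, "yaw": 0}
    - {"x": 0, "y": 0, "z": 0, "yaw": 0}
    - {"x": 0, "y": 0, "z": 0, "yaw": 0}
  gripper: 0.0

```text
clock: 8.65
eef_pos: [0.614, 0.1982, 0.1648]
tool_rot: [0.683, 0.73, 0.001, 0.001]
ft_force: [-0.2, -0.0, 0.4]
grip_width: 0.0425
grasp_force: 0.0
```

Request:
move_arm:
  motion:
    - {"x": 0, "y": 0, "z": -4, "yaw": 0}
    - {"x": 0, "y": 0, "z": -8, "yaw": 0}
    - {"x": 5, "y": -3, "z": -8, "yaw": 0}
    - {"x": 11, "y": -6.7, "z": -8, "yaw": 0}
    - {"x": 11, "y": -6.7, "z": -8, "yaw": 0}
    - {"x": 11, "y": -6.7, "z": -8, "yaw": 0}
    - {"x": 11, "y": -6.7, "z": -8, "yaw": 0}
  gripper: 1

```text
clock: 9.52
eef_pos: [0.5399, 0.3025, 0.2443]
tool_rot: [0.684, 0.73, 0.0, 0.0]
ft_force: [-1.0, -0.5, -0.1]
grip_width: 0.0854
grasp_force: 0.0
```

```bash
python3 - <<'E'
from h import *
o,m,im=look(name='w4');print(o['eef_pos'],o['grip_width'])
for t in ['jar','cam_lever']:
  for r in bot.cut_out('wrist',t)[:2]: 
    print(t,r['score'],r['centre'],cv2.minAreaRect(cv2.findNonZero(r['mask'].astype('uint8'))))
E
```

```text
[0.53993942 0.30245482 0.24428389] 0.08537959447187828
jar 0.58 [184.7, 320.7] ((316.85272216796875, 173.4760284423828), (64.88143920898438, 151.15562438964844), 2.12109637260437)
cam_lever 0.64 [300.1, 388.4] ((369.388427734375, 298.8450622558594), (104.17485809326172, 38.255653381347656), 47.327816009521484)
```

View pics/w4.png

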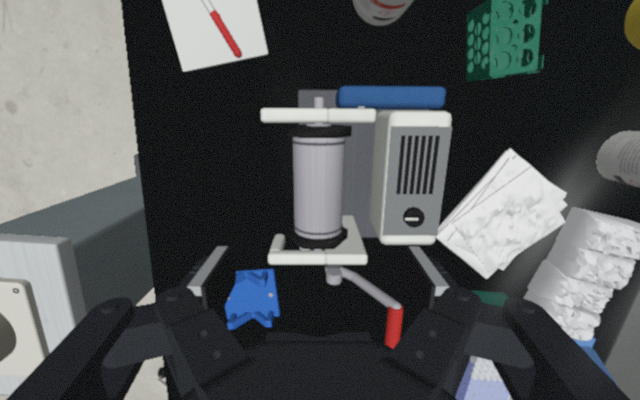

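```bash
python3 - <<'E'
from h import *
m=bot.camera_model('wrist')
for p,z in [((318,131),.13),((319,247),.13),((292.5,150),.108),((344.5,150),.108),((294,220),.108),((342.5,220),.108),((261,115),.132),((376,115),.132),((269,257),.132),((366,257),.132)]:print(p,at(m,p,z).round(4))
print(totool([.5405,.303,.2]))
E
```

```text
(318, 131) [0.5364 0.3595 0.13  ]
(319, 247) [0.5445 0.2466 0.13  ]
(292.5, 150) [0.5127 0.3385 0.108 ]
(344.5, 150) [0.5636 0.3417 0.108 ]
(294, 220) [0.517  0.2653 0.108 ]
(342.5, 220) [0.568  0.2685 0.108 ]
(261, 115) [0.4862 0.3701 0.132 ]
(376, 115) [0.5857 0.3763 0.132 ]
(269, 257) [0.495  0.2334 0.132 ]
(366, 257) [0.5923 0.2395 0.132 ]
(array([0.08, 0.06, 4.41]), array([0.54  , 0.3022, 0.2441]))
```

Request:
move_arm:
  motion:
    - {"x": 0.1, "y": 0.1, "z": 4, "yaw": 0}
    - {"x": 0.1, "y": 0.1, "z": 8, "yaw": 0}
    - {"x": 0.1, "y": 0.1, "z": 12, "yaw": 0}
    - {"x": 0.1, "y": 0.1, "z": 15, "yaw": 0}
    - {"x": 0.1, "y": 0.1, "z": 16.3, "yaw": 0}
    - {"x": 0.1, "y": 0.1, "z": 16.3, "yaw": 0}
    - {"x": 0.1, "y": 0.1, "z": 16.3, "yaw": 0}

```text
clock: 10.55
eef_pos: [0.5413, 0.3049, 0.0829]
tool_rot: [0.683, 0.73, 0.001, 0.0]
ft_force: [0.1, -0.0, 0.4]
grip_width: 0.0852
grasp_force: 0.0
```

Request:
move_arm:
  motion:
    - {"x": 0, "y": 0, "z": 0, "yaw": 0}
    - {"x": 0, "y": 0, "z": 0, "yaw": 0}
    - {"x": 0, "y": 0, "z": 0, "yaw": 0}
    - {"x": 0, "y": 0, "z": 0, "yaw": 0}
    - {"x": 0, "y": 0, "z": 0, "yaw": 0}
    - {"x": 0, "y": 0, "z": 0, "yaw": 0}
  gripper: -1

```text
clock: 11.3
eef_pos: [0.541, 0.305, 0.0827]
tool_rot: [0.683, 0.73, 0.001, 0.0]
ft_force: [-0.5, 0.0, 5.3]
grip_width: 0.0508
grasp_force: 62.2
```

Request:
move_arm:
  motion:
    - {"x": 0, "y": 0, "z": -0.5, "yaw": 0}
    - {"x": 0, "y": 0, "z": -1.05, "yaw": 0}
    - {"x": 0, "y": 0, "z": -1.05, "yaw": 0}
    - {"x": 0, "y": 0, "z": -1.05, "yaw": 0}

```text
clock: 11.8
eef_pos: [0.5396, 0.3043, 0.0912]
tool_rot: [0.683, 0.73, -0.001, -0.0]
ft_force: [-0.5, 0.6, -3.3]
grip_width: 0.0505
grasp_force: 62.8
```

Request:
move_arm:
  motion:
    - {"x": 0, "y": 0, "z": -0.2, "yaw": 0}
    - {"x": 0, "y": -0.8, "z": -0.2, "yaw": 0}
    - {"x": 0, "y": -1.6, "z": -0.2, "yaw": 0}
    - {"x": 0, "y": -2.4, "z": -0.2, "yaw": 0}
    - {"x": 0, "y": -3.0, "z": -0.2, "yaw": 0}
    - {"x": 0, "y": -3.0, "z": -0.2, "yaw": 0}
    - {"x": 0, "y": -3.0, "z": -0.2, "yaw": 0}

```text
clock: 12.68
eef_pos: [0.5104, 0.3026, 0.094]
tool_rot: [0.683, 0.73, 0.0, 0.0]
ft_force: [-0.3, -0.3, -4.1]
grip_width: 0.0502
grasp_force: 63.0
```

Request:
move_arm:
  motion:
    - {"x": 0, "y": 0, "z": 1, "yaw": 0}
    - {"x": 0, "y": 0, "z": 2, "yaw": 0}
    - {"x": 0, "y": 0, "z": 3, "yaw": 0}
    - {"x": 0, "y": 0, "z": 4, "yaw": 0}
    - {"x": 0, "y": 0, "z": 4.8, "yaw": 0}
    - {"x": 0, "y": 0, "z": 4.8, "yaw": 0}
    - {"x": 0, "y": 0, "z": 4.8, "yaw": 0}

```text
clock: 13.55
eef_pos: [0.5103, 0.3027, 0.0461]
tool_rot: [0.683, 0.73, 0.0, 0.0]
ft_force: [0.1, -0.1, -4.7]
grip_width: 0.0503
grasp_force: 63.1
```

Request:
move_arm:
  motion:
    - {"x": 0, "y": -4, "z": 0, "yaw": 0}
    - {"x": 0, "y": -8, "z": 0, "yaw": 0}
    - {"x": 0, "y": -12, "z": -1, "yaw": 0}
    - {"x": 0, "y": -14, "z": -6, "yaw": 0}
    - {"x": -2, "y": -14, "z": -12, "yaw": 0}
    - {"x": -4, "y": -12, "z": -18, "yaw": 0}
    - {"x": -6, "y": -10, "z": -23, "yaw": 0}
    - {"x": -6, "y": -8, "z": -23, "yaw": 0}
    - {"x": -6, "y": -8, "z": -23, "yaw": 0}
    - {"x": -6, "y": -8, "z": -23, "yaw": 0}

```text
clock: 14.8
eef_pos: [0.4333, 0.2371, 0.2754]
tool_rot: [0.683, 0.73, -0.001, -0.0]
ft_force: [-0.6, 0.3, -5.1]
grip_width: 0.0502
grasp_force: 64.6
```

```bash
python3 - <<'E'
from h import *
o,m,im=look(name='w5');print(o['eef_pos'],o['grip_width'])
for r in bot.cut_out('wrist','jar_rest')[:1]: 
    print(r['score'],r['centre'],cv2.minAreaRect(cv2.findNonZero(r['mask'].astype('uint8'))))
    r0,c0=map(int,r['centre']);print(r0,c0)
    cv2.imwrite('pics/w5c.png',cv2.resize(im[r0-80:r0+80,c0-100:c0+100],None,fx=4,fy=4,interpolation=2))
E
```

```text
[0.43328374 0.23708242 0.27538287] 0.050183581129553186
```

```bash
cat > fit.py <<'E'
from h import *
from scipy.optimize import minimize
import json
def boxh(x0,x1,y0,y1,z0,z1):return [np.array([[x,y,z] for x in(x0,x1) for y in(y0,y1) for z in(z0,z1)])]
def parts(w,v):
    P=boxh(-.043,.043,-.043,.043,0,.006)
    for y in(-.036,.036):
        for s in(-1,1): # half V: triangle-ish
            P.append(np.array([[s*w,y+d,z] if k else [0,y+d,z] for d in(-.006,.006) for k,z in((1,0),(1,.031),(0,0),(0,v))]))
    return P
S=6
def sil(m,x,y,a,w,v,off):
    c,s=np.cos(a),np.sin(a);im=np.zeros((off[3]*S,off[2]*S),np.uint8)
    for P in parts(w,v):
        q=proj(m,np.c_[x+c*P[:,0]-s*P[:,1],y+s*P[:,0]+c*P[:,1],P[:,2]])
        cv2.fillConvexPoly(im,cv2.convexHull(((q-off[:2]+.5)*S).astype(np.int32)),255)
    return cv2.resize(im,(off[2],off[3]),interpolation=cv2.INTER_AREA)/255.
E
python3 - <<'E'
from fit import *
o,m,_=look('wrist')
# wrist camera pose for w1: rebuild from printed matrices via tool pose
T1=np.array([[0.998,0.061,0.019,0.409],[0.064,-0.956,-0.286,0.31],[0,0.287,-0.958,0.474],[0,0,0,1]])
mw=dict(m);mw['world_from_camera']=T1
views=[]
for nm,mm,box in [('side0',bot.camera_model('side'),(270,190,50,45)),('scene0',bot.camera_model('scene'),(285,215,55,45)),('w2',mw,(295,205,70,75))]:
    im=cv2.imread(f'pics/{nm}.png')
    h=cv2.GaussianBlur((cv2.inRange(cv2.cvtColor(im,cv2.COLOR_BGR2HSV),(100,120,50),(130,255,255))).astype(float)/255,(0,0),.6)
    x,y,w,hh=box;views.append((nm,mm,np.array(box),h[y:y+hh,x:x+w]))
def cost(p,vs):
    return sum(((sil(m,p[0],p[1],p[2],p[3],p[4],b)-t)**2).sum() for _,m,b,t in vs)
for vs in (views,views[:1],views[1:2],views[2:]):
    best=min((minimize(cost,[.443,.095,a,.035,.015],args=(vs,),method='Nelder-Mead',options=dict(initial_simplex=np.array([[.443,.095,a,.035,.015]]*6)+np.diag([0,.01,.01,.1,.006,.008])[:,1:] ,maxiter=400)) for a in(-.1,.1,.25)),key=lambda r:r.fun)
    print([v[0] for v in vs],best.x.round(4),best.fun.round(1))
E
```

```text
['side0', 'scene0', 'w2'] [0.4451 0.0948 0.1469 0.0358 0.0169] 201.1
['side0'] [0.4439 0.0972 0.1473 0.0348 0.0075] 8.2
['scene0'] [0.4411 0.0997 0.1388 0.0453 0.0551] 39.0
['w2'] [0.4449 0.0948 0.1422 0.0359 0.0168] 109.2
```

Request:
move_arm:
  motion:
    - {"x": -4, "y": 0, "z": 2, "yaw": -2}
    - {"x": -9, "y": 0.2, "z": 6, "yaw": -4.6}
    - {"x": -14, "y": 0.2, "z": 10, "yaw": -4.6}
    - {"x": -14, "y": 0.2, "z": 14, "yaw": -4.6}
    - {"x": -14, "y": 0.2, "z": 17.5, "yaw": -4.6}
    - {"x": -14, "y": 0.2, "z": 17.5, "yaw": -4.6}
    - {"x": -14, "y": 0.2, "z": 17.5, "yaw": -4.6}

```text
clock: 15.82
eef_pos: [0.4462, 0.0983, 0.102]
tool_rot: [0.653, 0.757, 0.001, 0.0]
ft_force: [-0.1, -0.6, -3.3]
grip_width: 0.0505
grasp_force: 64.5
```

```bash
python3 - <<'E'
from h import *
print(totool([.4447,.0975,.0247]))
a=look('side')[2];b=look()[2]
x=cv2.resize(a[170:240,240:360],(640,373),interpolation=2);b=cv2.resize(b[160:300,220:460],(384,224))
cv2.imwrite('pics/s6.png',np.vstack([x,np.pad(b,((0,0),(0,256),(0,0)))]))
E
```

```text
(array([-0.06, -0.18,  7.73]), array([0.4462, 0.0983, 0.102 ]))
```

View pics/s6.png

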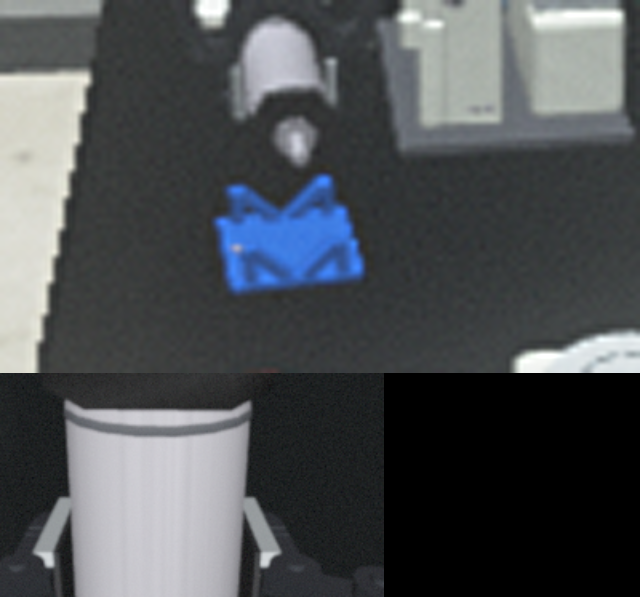

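Request:
move_arm:
  motion:
    - {"x": -0.1, "y": -0.2, "z": 3, "yaw": 0}
    - {"x": -0.1, "y": -0.2, "z": 5.5, "yaw": 0}
    - {"x": -0.1, "y": -0.2, "z": 6.8, "yaw": 0}
    - {"x": -0.1, "y": -0.2, "z": 7.4, "yaw": 0}
    - {"x": -0.1, "y": -0.2, "z": 7.6, "yaw": 0}
    - {"x": -0.1, "y": -0.2, "z": 7.6, "yaw": 0}

```text
clock: 16.68
eef_pos: [0.4445, 0.0967, 0.0255]
tool_rot: [0.653, 0.757, 0.001, 0.001]
ft_force: [1.6, 0.4, -3.6]
grip_width: 0.0508
grasp_force: 65.0
```

Near contact; release and rise.

Request:
move_arm:
  motion:
    - {"x": 0, "y": 0, "z": 0.1, "yaw": 0}
    - {"x": 0, "y": 0, "z": 0.1, "yaw": 0}
    - {"x": 0, "y": 0, "z": 0.1, "yaw": 0}
    - {"x": 0, "y": 0, "z": 0.1, "yaw": 0}
    - {"x": 0, "y": 0, "z": 0.1, "yaw": 0}
  gripper: 1

```text
clock: 17.3
eef_pos: [0.4437, 0.0965, 0.0239]
tool_rot: [0.653, 0.757, 0.0, -0.0]
ft_force: [-0.4, 0.2, -0.8]
grip_width: 0.0853
grasp_force: 0.0
```

Request:
move_arm:
  motion:
    - {"x": 0, "y": 0, "z": -3, "yaw": 0}
    - {"x": 0, "y": 0, "z": -7, "yaw": 0}
    - {"x": 0, "y": 0, "z": -12, "yaw": 0}
    - {"x": 4, "y": 0, "z": -17, "yaw": 0}
    - {"x": 8, "y": 0, "z": -20, "yaw": 0}
    - {"x": 8, "y": 0, "z": -20, "yaw": 0}
    - {"x": 8, "y": 0, "z": -20, "yaw": 0}

```text
clock: 18.18
eef_pos: [0.4314, 0.1753, 0.2231]
tool_rot: [0.653, 0.757, -0.001, -0.0]
ft_force: [0.3, -0.4, -0.8]
grip_width: 0.0855
grasp_force: 0.0
```

```bash
python3 - <<'E'
from h import *
o,m,im=look(name='w7');print(o['eef_pos'])
for t in ['jar','jar_rest']:
  for r in bot.cut_out('wrist',t)[:1]: 
    k=cv2.minAreaRect(cv2.findNonZero(r['mask'].astype('uint8')));print(t,r['score'],k,at(m,k[0],.045))
for s,c in cen(im,(0,150,80),(8,255,255)):print(s,c,at(m,c,.185))
E
```

```text
[0.43140079 0.17532332 0.22307062]
jar 0.95 ((319.5, 237.0), (128.0, 53.0), 90.0) [0.44389763 0.10217067 0.045     ]
jar_rest 0.93 ((319.0, 233.0), (66.0, 64.0), 90.0) [0.44250099 0.10738575 0.045     ]
[559, 197, 45, 65, 1159] [580.8, 234.7] [0.61486306 0.19354937 0.185     ]
[285, 330, 19, 5, 35] [294.7, 331.6] [0.42647576 0.08298397 0.185     ]
```

View pics/w7.png

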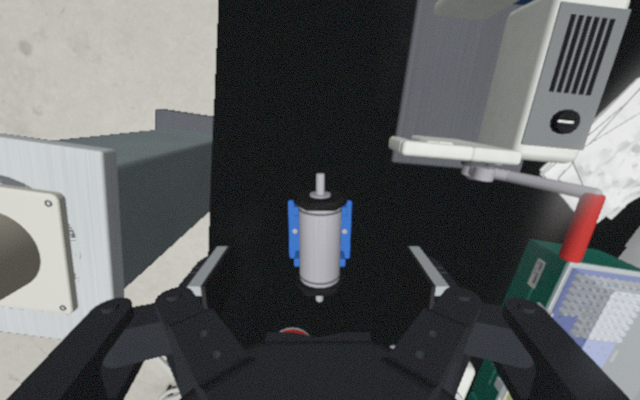

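Request:
move_arm:
  motion:
    - {"x": 0, "y": 3, "z": -4, "yaw": 2}
    - {"x": 0, "y": 9, "z": -5, "yaw": 4.6}
    - {"x": -0.4, "y": 15, "z": -5, "yaw": 4.6}
    - {"x": -0.4, "y": 18.4, "z": -4, "yaw": 4.6}
    - {"x": -0.4, "y": 18.4, "z": 0, "yaw": 4.6}
    - {"x": -0.4, "y": 18.4, "z": 0, "yaw": 4.6}
    - {"x": -0.4, "y": 18.4, "z": 0, "yaw": 4.6}
  gripper: 0.1

```text
clock: 19.2
eef_pos: [0.6145, 0.1979, 0.2245]
tool_rot: [0.684, 0.73, -0.0, -0.0]
ft_force: [0.8, -0.1, 0.9]
grip_width: 0.0467
grasp_force: 0.0
```

```bash
python3 - <<'E'
from h import *
print(totool([.614,.198,.165]),bot.get_obs()['tool_rot'])
E
```

```text
(array([ 0.01, -0.05,  5.95]), array([0.6145, 0.1979, 0.2245])) [ 6.83598505e-01  7.29858255e-01 -1.03599195e-04 -4.42023864e-05]
```

Request:
move_arm:
  motion:
    - {"x": 0, "y": 0, "z": 3, "yaw": 0}
    - {"x": 0, "y": 0, "z": 6, "yaw": 0}
    - {"x": 0, "y": 0, "z": 6, "yaw": 0}
    - {"x": 0, "y": 0, "z": 6, "yaw": 0}

```text
clock: 19.7
eef_pos: [0.6157, 0.1989, 0.1666]
tool_rot: [0.683, 0.73, 0.002, 0.001]
ft_force: [0.1, -0.8, 1.6]
grip_width: 0.047
grasp_force: 0.0
```

Request:
move_arm:
  motion:
    - {"x": 0, "y": 0, "z": 0, "yaw": 0}
    - {"x": 0, "y": 0, "z": 0, "yaw": 0}
    - {"x": 0, "y": 0, "z": 0, "yaw": 0}
    - {"x": 0, "y": 0, "z": 0, "yaw": 0}
    - {"x": 0, "y": 0, "z": 0, "yaw": 0}
  gripper: -1

```text
clock: 20.32
eef_pos: [0.6149, 0.1987, 0.1644]
tool_rot: [0.683, 0.73, 0.001, 0.0]
ft_force: [-1.0, 0.3, 3.8]
grip_width: 0.0114
grasp_force: 58.5
```

Request:
move_arm:
  motion:
    - {"x": 0, "y": -0.5, "z": -0.35, "yaw": 0}
    - {"x": 0, "y": -1.0, "z": -0.7, "yaw": 0}
    - {"x": 0, "y": -1.7, "z": -1.0, "yaw": 0}
    - {"x": 0, "y": -2.5, "z": -1.3, "yaw": 0}
    - {"x": 0, "y": -4.0, "z": -1.7, "yaw": 0}
    - {"x": 0, "y": -5.6, "z": -1.7, "yaw": 0}
    - {"x": 0, "y": -7.2, "z": -1.4, "yaw": 0}
    - {"x": 0, "y": -8.7, "z": -0.8, "yaw": 0}
    - {"x": 0, "y": -10.0, "z": 0.1, "yaw": 0}
    - {"x": 0, "y": -11.2, "z": 1.2, "yaw": 0}
    - {"x": 0, "y": -12.1, "z": 2.6, "yaw": 0}
    - {"x": 0, "y": -12.7, "z": 4.0, "yaw": 0}
    - {"x": 0, "y": -13.0, "z": 5.3, "yaw": 0}
    - {"x": 0, "y": -13.0, "z": 5.5, "yaw": 0}
    - {"x": 0, "y": -13.0, "z": 5.5, "yaw": 0}

```text
clock: 22.2
eef_pos: [0.4835, 0.1908, 0.1092]
tool_rot: [0.683, 0.73, 0.0, -0.001]
ft_force: [-4.1, 2.5, 4.1]
grip_width: 0.0106
grasp_force: 72.3
```

Request:
move_arm:
  motion:
    - {"x": 0, "y": 0, "z": 0, "yaw": 0}
    - {"x": 0, "y": 0, "z": 0, "yaw": 0}
    - {"x": 0, "y": 0, "z": 0, "yaw": 0}
    - {"x": 0, "y": 0, "z": 0, "yaw": 0}
  gripper: 0.2

```text
clock: 22.7
eef_pos: [0.4849, 0.1897, 0.1087]
tool_rot: [0.683, 0.73, -0.0, 0.0]
ft_force: [-0.2, -1.2, -0.6]
grip_width: 0.0511
grasp_force: 0.0
```

Request:
move_arm:
  motion:
    - {"x": 0, "y": 0, "z": -4, "yaw": 0}
    - {"x": 0, "y": 0, "z": -8, "yaw": 0}
    - {"x": 0, "y": 0, "z": -13, "yaw": 0}
    - {"x": -5, "y": -2, "z": -18, "yaw": 0}
    - {"x": -10, "y": -4, "z": -22, "yaw": 0}
    - {"x": -15, "y": -4.6, "z": -25, "yaw": 0}
    - {"x": -20, "y": -4.6, "z": -25, "yaw": 0}
    - {"x": -24, "y": -4.6, "z": -25, "yaw": 0}
    - {"x": -24, "y": -4.6, "z": -25, "yaw": 0}
    - {"x": -24, "y": -4.6, "z": -25, "yaw": 0}
    - {"x": -24, "y": -4.6, "z": -25, "yaw": 0}
  gripper: 1

```text
clock: 24.08
eef_pos: [0.4548, -0.0515, 0.3587]
tool_rot: [0.683, 0.731, -0.0, -0.0]
ft_force: [-0.3, 0.6, 0.3]
grip_width: 0.0848
grasp_force: 0.0
```

```bash
python3 - <<'E'
from h import *
o,m,im=look(name='w8');print(o['eef_pos'])
for t in ['pan','sieve_blue','sieve_green','sieve_yellow','sieve_red','shaker','timer']:
  for r in bot.cut_out('wrist',t)[:2]: 
    k=cv2.minAreaRect(cv2.findNonZero(r['mask'].astype('uint8')));print(t,round(r['score'],2),np.round(k[0]),np.round(k[1]),at(m,k[0],.06 if t=='shaker' else .02).round(4))
E
```

```text
[ 0.4548028  -0.051543    0.35869654]
pan 0.72 [306. 312.] [30. 29.] [ 0.4527 -0.3651  0.02  ]
sieve_blue 0.73 [395. 316.] [29. 28.] [ 0.6327 -0.3623  0.02  ]
sieve_green 0.82 [308. 251.] [32. 31.] [ 0.447  -0.2284  0.02  ]
sieve_red 0.83 [303. 184.] [33. 34.] [ 0.431  -0.1003  0.02  ]
shaker 0.95 [418. 218.] [87. 77.] [ 0.6284 -0.135   0.06  ]
```

View pics/w8.png

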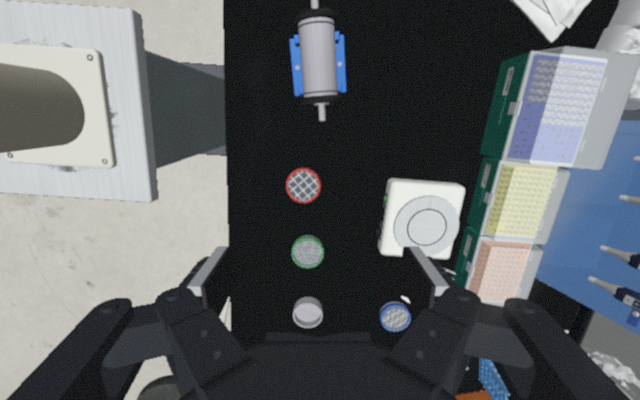

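Request:
move_arm:
  motion:
    - {"x": -6, "y": -0.4, "z": 2, "yaw": 0}
    - {"x": -12, "y": -0.8, "z": 4, "yaw": 0}
    - {"x": -18, "y": -1.2, "z": 6, "yaw": 0}
    - {"x": -23, "y": -1.6, "z": 10, "yaw": 0}
    - {"x": -28, "y": -2, "z": 13, "yaw": 0}
    - {"x": -29, "y": -2, "z": 15, "yaw": 0}
    - {"x": -29, "y": -2, "z": 15, "yaw": 0}
    - {"x": -29, "y": -2, "z": 15, "yaw": 0}
    - {"x": -29, "y": -2, "z": 15, "yaw": 0}

```text
clock: 25.6
eef_pos: [0.455, -0.3428, 0.2105]
tool_rot: [0.683, 0.731, 0.0, 0.001]
ft_force: [0.2, -0.1, -0.1]
grip_width: 0.0851
grasp_force: 0.0
```

```bash
cat >> h.py <<'E'
def disc(m,mask,z,r=.03,h=.022,z0=0):
    "fit centre of upright cylinder (underside z0) to mask by silhouette"
    from scipy.optimize import minimize
    t=cv2.GaussianBlur(mask.astype(float),(0,0),.7);S=4
    ys,xs=np.where(mask);x0,y0=xs.min()-12,ys.min()-12;w,hh=xs.max()-x0+12,ys.max()-y0+12
    a=np.linspace(0,2*np.pi,60)
    tt=np.zeros((hh,w));sub=t[max(y0,0):y0+hh,max(x0,0):x0+w];tt[max(-y0,0):max(-y0,0)+sub.shape[0],max(-x0,0):max(-x0,0)+sub.shape[1]]=sub
    def f(p):
        P=np.vstack([np.c_[p[0]+r*np.cos(a),p[1]+r*np.sin(a),0*a+k] for k in(z0,z0+h)])
        im=np.zeros((hh*S,w*S),np.uint8);cv2.fillConvexPoly(im,cv2.convexHull(((proj(m,P)-[x0,y0]+.5)*S).astype(np.int32)),255)
        return ((cv2.resize(im,(w,hh),interpolation=3)/255.-tt)**2).sum()
    g=at(m,(xs.mean(),ys.mean()),z0+h*.7)[:2]
    s=minimize(f,g,method='Nelder-Mead',options=dict(initial_simplex=g+np.array([[0,0],[.006,0],[0,.006]]),maxiter=80))
    return s.x.round(4),round(s.fun,1),mask.sum()
def find(name,**k):
    o,m,im=look()
    for r in bot.cut_out('wrist',name)[:2]:
        p=disc(m,r['mask'],.02,**k);print(name,round(r['score'],2),np.round(r['centre']),p,'tool shift',totool([*p[0],o['eef_pos'][2]])[0],o['eef_pos'].round(4))
    return o,m,im
E
python3 - <<'E'
from h import *
find('pan');find('sieve_green')
E
```

```text
pan 0.68 [197. 314.] (array([ 0.4547, -0.3716]), np.float64(21.0), np.int64(1940)) tool shift [-2.87 -0.21 -0.02] [ 0.455  -0.3428  0.2105]
pan 0.35 [ 80. 316.] (array([ 0.4466, -0.2334]), np.float64(55.1), np.int64(2499)) tool shift [10.97 -0.08 -0.05] [ 0.455  -0.3428  0.2105]
sieve_green 0.94 [ 79. 315.] (array([ 0.4469, -0.2325]), np.float64(22.8), np.int64(2635)) tool shift [11.07 -0.02 -0.06] [ 0.4548 -0.3428  0.2102]
```

Request:
move_arm:
  motion:
    - {"x": -1.5, "y": -0.1, "z": 5, "yaw": 0}
    - {"x": -2.9, "y": -0.2, "z": 10, "yaw": 0}
    - {"x": -2.9, "y": -0.2, "z": 15, "yaw": 0}
    - {"x": -2.9, "y": -0.2, "z": 18.5, "yaw": 0}
    - {"x": -2.9, "y": -0.2, "z": 20.2, "yaw": 0}
    - {"x": -2.9, "y": -0.2, "z": 20.4, "yaw": 0}
    - {"x": -2.9, "y": -0.2, "z": 20.4, "yaw": 0}
    - {"x": -2.9, "y": -0.2, "z": 20.4, "yaw": 0}

```text
clock: 26.8
eef_pos: [0.4552, -0.3733, 0.0067]
tool_rot: [0.683, 0.73, 0.0, 0.002]
ft_force: [-1.0, -0.3, -0.5]
grip_width: 0.0854
grasp_force: 0.0
```

Request:
move_arm:
  motion:
    - {"x": 0, "y": 0, "z": 0, "yaw": 0}
    - {"x": 0, "y": 0, "z": 0, "yaw": 0}
    - {"x": 0, "y": 0, "z": 0, "yaw": 0}
    - {"x": 0, "y": 0, "z": 0, "yaw": 0}
    - {"x": 0, "y": 0, "z": 0, "yaw": 0}
  gripper: -1

```text
clock: 27.42
eef_pos: [0.4548, -0.373, 0.0062]
tool_rot: [0.683, 0.73, 0.0, 0.001]
ft_force: [-0.0, 0.0, 6.3]
grip_width: 0.0583
grasp_force: 64.9
```

Request:
move_arm:
  motion:
    - {"x": 0, "y": 0, "z": -5, "yaw": 0}
    - {"x": 0, "y": 0, "z": -10, "yaw": 0}
    - {"x": 2, "y": 3, "z": -15, "yaw": 0}
    - {"x": 6, "y": 7, "z": -19, "yaw": 0}
    - {"x": 10, "y": 11, "z": -21, "yaw": 0}
    - {"x": 14, "y": 15, "z": -21, "yaw": 0}
    - {"x": 14.2, "y": 17.5, "z": -21, "yaw": 0}
    - {"x": 14.2, "y": 17.5, "z": -21, "yaw": 0}
    - {"x": 14.2, "y": 17.5, "z": -21, "yaw": 0}
    - {"x": 14.2, "y": 17.5, "z": -21, "yaw": 0}

```text
clock: 28.68
eef_pos: [0.618, -0.22, 0.2148]
tool_rot: [0.684, 0.73, -0.0, -0.0]
ft_force: [0.4, -0.9, -1.1]
grip_width: 0.0582
grasp_force: 65.1
```

```bash
python3 - <<'E'
from h import *
o,m,im=look(name='w9');print(o['eef_pos'],o['grip_width'])
b=im.copy()
print([(round(r['score'],2),r['centre']) for r in bot.cut_out('wrist','shaker')[:1]])
cv2.imwrite('pics/w9c.png',b)
E
```

```text
[ 0.61802643 -0.21999209  0.21481336] 0.05819317040097032
[(0.59, [111.8, 342.3])]
```

View pics/w9c.png

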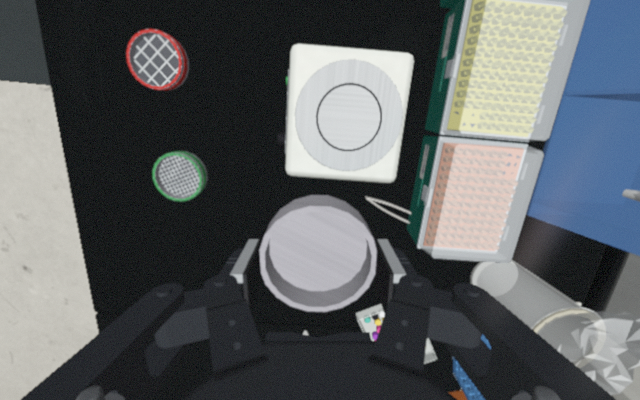

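```bash
cat > plate.py <<'E'
from h import *
def circ(m,im,g,z=.06,r=.0335):
    "refine centre of dark circle radius r on plane z near guess g(world xy)"
    from scipy.optimize import minimize
    gr=cv2.GaussianBlur(cv2.cvtColor(im,cv2.COLOR_BGR2GRAY).astype(np.float32),(0,0),1.2)
    a=np.linspace(0,2*np.pi,180)
    def f(p,rr):
        q=proj(m,np.c_[p[0]+rr*np.cos(a),p[1]+rr*np.sin(a),0*a+z]).astype(np.float32)
        return cv2.remap(gr,q[:,0].reshape(-1,1),q[:,1].reshape(-1,1),1).mean()
    gx=min(((f(np.add(g,[dx,dy]),r),dx,dy) for dx in np.arange(-.012,.0121,.002) for dy in np.arange(-.012,.0121,.002)))
    s=minimize(lambda p:f(p[:2],p[2]),[g[0]+gx[1],g[1]+gx[2],r],method='Nelder-Mead',options=dict(initial_simplex=np.array([[0,0,0],[.002,0,0],[0,.002,0],[0,0,.001]])+[g[0]+gx[1],g[1]+gx[2],r]))
    return s.x,s.fun
E
python3 - <<'E'
from plate import *
m=bot.camera_model('wrist');im=cv2.imread('pics/w9.png')
print(circ(m,im,at(m,(349,117),.06)[:2]))
r=bot.cut_out('wrist','pan')[:1]
for k in r: print(disc(m,k['mask'],.23,z0=.2148-.0062),k['score'])
# rim ellipse of pan from picture: left/right extremes (261,376), top 195 bottom ~310
print(at(m,(318,252),.2306))
E
```

```text
(array([ 0.64506888, -0.15008946,  0.03250789]), np.float64(161.60064697265625))
(array([ 0.618 , -0.2195]), np.float64(212.7), np.int64(10716)) 0.74
[ 0.61783372 -0.21377775  0.2306    ]
```

Request:
move_arm:
  motion:
    - {"x": 3, "y": 1.5, "z": 1, "yaw": 0}
    - {"x": 6.7, "y": 3.1, "z": 5, "yaw": 0}
    - {"x": 6.7, "y": 3.1, "z": 9, "yaw": 0}
    - {"x": 6.7, "y": 3.1, "z": 12, "yaw": 0}
    - {"x": 6.7, "y": 3.1, "z": 12, "yaw": 0}
    - {"x": 6.7, "y": 3.1, "z": 12, "yaw": 0}
    - {"x": 6.7, "y": 3.1, "z": 12, "yaw": 0}
    - {"x": 6.7, "y": 3.1, "z": 12, "yaw": 0}

```text
clock: 29.82
eef_pos: [0.6466, -0.1506, 0.0965]
tool_rot: [0.683, 0.73, 0.001, 0.001]
ft_force: [0.4, 0.0, -1.6]
grip_width: 0.0579
grasp_force: 65.1
```

```bash
python3 - <<'E'
from h import *
print(totool([.645,-.1507,.0665]),bot.get_obs()['grip_width'])
E
```

```text
(array([ 0.  , -0.17,  3.  ]), array([ 0.6466, -0.1506,  0.0965])) 0.05791610933956637
```

Request:
move_arm:
  motion:
    - {"x": 0, "y": -0.1, "z": 1.5, "yaw": 0}
    - {"x": 0, "y": -0.1, "z": 2.5, "yaw": 0}
    - {"x": 0, "y": -0.1, "z": 2.9, "yaw": 0}
    - {"x": 0, "y": -0.1, "z": 3.0, "yaw": 0}
    - {"x": 0, "y": -0.1, "z": 3.0, "yaw": 0}

```text
clock: 30.45
eef_pos: [0.6436, -0.1499, 0.0663]
tool_rot: [0.683, 0.73, -0.0, -0.001]
ft_force: [-6.3, 1.7, 10.1]
grip_width: 0.0582
grasp_force: 66.3
```

Request:
move_arm:
  motion:
    - {"x": 0, "y": 0, "z": 0, "yaw": 0}
    - {"x": 0, "y": 0, "z": 0, "yaw": 0}
    - {"x": 0, "y": 0, "z": 0, "yaw": 0}
    - {"x": 0, "y": 0, "z": 0, "yaw": 0}
  gripper: 1

```text
clock: 30.95
eef_pos: [0.6447, -0.1502, 0.0644]
tool_rot: [0.683, 0.73, -0.0, -0.0]
ft_force: [-0.5, 0.2, 0.0]
grip_width: 0.0852
grasp_force: 0.0
```

Request:
move_arm:
  motion:
    - {"x": 0, "y": 0, "z": -3, "yaw": 0}
    - {"x": 0, "y": 0, "z": -7, "yaw": 0}
    - {"x": -2, "y": 0, "z": -12, "yaw": 0}
    - {"x": -5, "y": 0, "z": -14, "yaw": 0}
    - {"x": -7, "y": 0, "z": -14, "yaw": 0}
    - {"x": -7, "y": 0, "z": -14, "yaw": 0}
    - {"x": -7, "y": 0, "z": -14, "yaw": 0}
    - {"x": -7, "y": 0, "z": -14, "yaw": 0}

```text
clock: 31.95
eef_pos: [0.6489, -0.2188, 0.2034]
tool_rot: [0.683, 0.731, -0.0, -0.001]
ft_force: [0.5, -1.0, -0.3]
grip_width: 0.0853
grasp_force: 0.0
```

```bash
python3 - <<'E'
from plate import *
o,m,im=find('pan',z0=.06)
cv2.imwrite('pics/w10.png',im)
print(circ(m,im,(.645,-.15)))
find('sieve_blue')
E
```

```text
pan 0.72 [ 58. 122.] (array([ 0.4762, -0.1153]), np.float64(1533.3), np.int64(3168)) tool shift [ 11.51 -16.56   0.1 ] [ 0.6489 -0.2188  0.2034]
pan 0.69 [116. 316.] (array([ 0.6436, -0.1493]), np.float64(145.7), np.int64(3408)) tool shift [ 7.   -0.09  0.08] [ 0.6489 -0.2188  0.2034]
(array([ 0.64572064, -0.15110839,  0.03078459]), np.float64(157.72703552246094))
sieve_blue 0.84 [278. 296.] (array([ 0.6338, -0.3694]), np.float64(35.1), np.int64(1703)) tool shift [-14.86  -2.56   0.05] [ 0.6492 -0.219   0.2041]
sieve_blue 0.64 [ 57. 120.] (array([ 0.4312, -0.1023]), np.float64(139.8), np.int64(3174)) tool shift [ 13.14 -20.98   0.06] [ 0.6492 -0.219   0.2041]
```

Request:
move_arm:
  motion:
    - {"x": -4, "y": -1, "z": 0, "yaw": 9}
    - {"x": -9, "y": -2, "z": 2, "yaw": 18}
    - {"x": -14.5, "y": -3, "z": 5, "yaw": 27}
    - {"x": -14.5, "y": -3, "z": 8, "yaw": 34}
    - {"x": -14.5, "y": -3, "z": 8, "yaw": 34}
    - {"x": -14.5, "y": -3, "z": 8, "yaw": 34}
    - {"x": -14.5, "y": -3, "z": 8, "yaw": 34}

```text
clock: 33.02
eef_pos: [0.6305, -0.3663, 0.1274]
tool_rot: [0.866, 0.5, 0.001, 0.002]
ft_force: [0.3, 0.3, 1.0]
grip_width: 0.0855
grasp_force: 0.0
```

```bash
python3 - <<'E'
from h import *
o,m,im=find('sieve_blue');cv2.imwrite('pics/w11.png',im)
print(o['tool_rot'].round(3),o['joint_pos'].round(2))
E
```

```text
sieve_blue 0.62 [193. 320.] (array([ 0.6345, -0.3689]), np.float64(28.6), np.int64(3422)) tool shift [-0.01  0.5  -0.04] [ 0.6305 -0.3663  0.1274]
[0.866 0.5   0.001 0.002] [-0.53  0.76  0.58  1.38  0.    1.57]
```

View pics/w11.png

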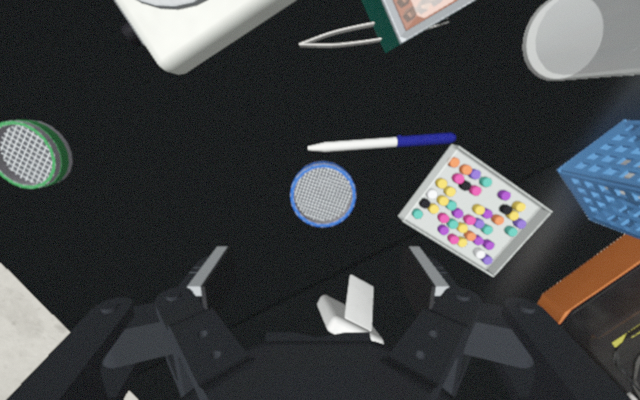

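Request:
move_arm:
  motion:
    - {"x": 0, "y": 0, "z": 4, "yaw": 0}
    - {"x": 0, "y": 0, "z": 8, "yaw": 0}
    - {"x": 0, "y": 0, "z": 10, "yaw": 0}
    - {"x": 0, "y": 0, "z": 10, "yaw": 0}
    - {"x": 0, "y": 0, "z": 10, "yaw": 0}

```text
clock: 33.75
eef_pos: [0.6302, -0.3671, 0.0267]
tool_rot: [0.867, 0.499, 0.001, 0.001]
ft_force: [0.6, -0.2, 0.5]
grip_width: 0.0857
grasp_force: 0.0
```

Still in reach.

Request:
move_arm:
  motion:
    - {"x": 0, "y": 0.2, "z": 1.5, "yaw": 0}
    - {"x": 0, "y": 0.2, "z": 2.0, "yaw": 0}
    - {"x": 0, "y": 0.2, "z": 2.0, "yaw": 0}

```text
clock: 34.12
eef_pos: [0.6301, -0.3674, 0.0038]
tool_rot: [0.867, 0.498, -0.0, -0.001]
ft_force: [0.2, -0.5, 0.0]
grip_width: 0.0853
grasp_force: 0.0
```

Request:
move_arm:
  motion:
    - {"x": 0, "y": 0, "z": 0, "yaw": 0}
    - {"x": 0, "y": 0, "z": 0, "yaw": 0}
    - {"x": 0, "y": 0, "z": 0, "yaw": 0}
    - {"x": 0, "y": 0, "z": 0, "yaw": 0}
    - {"x": 0, "y": 0, "z": 0, "yaw": 0}
  gripper: -1

```text
clock: 34.75
eef_pos: [0.6316, -0.3683, 0.0062]
tool_rot: [0.867, 0.498, 0.001, 0.001]
ft_force: [0.0, -0.5, 6.2]
grip_width: 0.0585
grasp_force: 64.7
```

Request:
move_arm:
  motion:
    - {"x": 0, "y": -0.3, "z": -4, "yaw": 0}
    - {"x": 0, "y": -0.6, "z": -9, "yaw": 0}
    - {"x": 2, "y": -2, "z": -14, "yaw": 0}
    - {"x": 5, "y": -5, "z": -18, "yaw": 0}
    - {"x": 8, "y": -8, "z": -20, "yaw": 0}
    - {"x": 11.4, "y": -10, "z": -20, "yaw": 0}
    - {"x": 11.4, "y": -10, "z": -20, "yaw": 0}
    - {"x": 11.4, "y": -10, "z": -20, "yaw": 0}
    - {"x": 11.4, "y": -10, "z": -20, "yaw": 0}

```text
clock: 35.88
eef_pos: [0.6014, -0.22, 0.204]
tool_rot: [0.867, 0.498, -0.0, -0.0]
ft_force: [-0.3, 0.5, -0.8]
grip_width: 0.0585
grasp_force: 64.7
```

```bash
python3 - <<'E'
from h import *
o,m,im=find('pan',z0=.06)
print(o['grip_width']);t=o['eef_pos']
for r in bot.cut_out('wrist','sieve_blue')[:2]:
    p=disc(m,r['mask'],.2,z0=t[2]-.0062);print(r['score'],p,np.round(R.from_quat(o['tool_rot']).inv().apply([*(p[0]-t[:2]),0])*1000,1))
E
```

```text
pan 0.77 [100. 317.] (array([ 0.6436, -0.1489]), np.float64(55.2), np.int64(3710)) tool shift [8.27 0.06 0.01] [ 0.6014 -0.22    0.204 ]
0.05847808749045992
0.75 (array([ 0.6017, -0.2193]), np.float64(123.8), np.int64(10972)) [ 0.7 -0.1 -0. ]
```

Request:
move_arm:
  motion:
    - {"x": 4, "y": 0, "z": 2, "yaw": 0}
    - {"x": 8.2, "y": 0.05, "z": 6, "yaw": 0}
    - {"x": 8.2, "y": 0.05, "z": 9, "yaw": 0}
    - {"x": 8.2, "y": 0.05, "z": 10.4, "yaw": 0}
    - {"x": 8.2, "y": 0.05, "z": 10.4, "yaw": 0}
    - {"x": 8.2, "y": 0.05, "z": 10.4, "yaw": 0}
    - {"x": 8.2, "y": 0.05, "z": 10.4, "yaw": 0}

```text
clock: 36.9
eef_pos: [0.6443, -0.1491, 0.1027]
tool_rot: [0.867, 0.498, 0.001, 0.001]
ft_force: [-0.4, 0.1, -0.5]
grip_width: 0.0583
grasp_force: 64.7
```

```bash
python3 - <<'E'
from h import *
print(totool([.6435,-.1499,.0842]),bot.get_obs()['grip_width'])
E
```

```text
(array([-0.11, -0.04,  1.85]), array([ 0.6443, -0.1491,  0.1027])) 0.0582572464268761
```

Request:
move_arm:
  motion:
    - {"x": -0.1, "y": -0.05, "z": 0.6, "yaw": 0}
    - {"x": -0.1, "y": -0.05, "z": 1.2, "yaw": 0}
    - {"x": -0.1, "y": -0.05, "z": 1.5, "yaw": 0}
    - {"x": -0.1, "y": -0.05, "z": 1.75, "yaw": 0}
    - {"x": -0.1, "y": -0.05, "z": 1.8, "yaw": 0}
    - {"x": -0.1, "y": -0.05, "z": 1.8, "yaw": 0}

```text
clock: 37.65
eef_pos: [0.642, -0.1488, 0.0842]
tool_rot: [0.867, 0.498, -0.0, 0.0]
ft_force: [-4.4, 0.7, 6.3]
grip_width: 0.0588
grasp_force: 65.4
```

Request:
move_arm:
  motion:
    - {"x": 0, "y": 0, "z": 0, "yaw": 0}
    - {"x": 0, "y": 0, "z": 0, "yaw": 0}
    - {"x": 0, "y": 0, "z": 0, "yaw": 0}
    - {"x": 0, "y": 0, "z": 0, "yaw": 0}
  gripper: 1

```text
clock: 38.15
eef_pos: [0.6424, -0.1489, 0.0826]
tool_rot: [0.867, 0.498, -0.0, -0.0]
ft_force: [-0.3, 0.2, 0.2]
grip_width: 0.0857
grasp_force: 0.0
```

Request:
move_arm:
  motion:
    - {"x": 0, "y": 0, "z": -3, "yaw": 0}
    - {"x": 0, "y": 0, "z": -7, "yaw": 0}
    - {"x": -3, "y": -1, "z": -11, "yaw": 0}
    - {"x": -6, "y": -2, "z": -13, "yaw": 0}
    - {"x": -8, "y": -4, "z": -13, "yaw": 0}
    - {"x": -8, "y": -4, "z": -13, "yaw": 0}
    - {"x": -8, "y": -4, "z": -13, "yaw": 0}

```text
clock: 39.02
eef_pos: [0.568, -0.1979, 0.2128]
tool_rot: [0.867, 0.498, 0.0, 0.0]
ft_force: [-0.5, 0.1, 0.5]
grip_width: 0.0851
grasp_force: 0.0
```

```bash
python3 - <<'E'
from h import *
o,m,im=find('sieve_blue',z0=.078);cv2.imwrite('pics/w12.png',im)
find('sieve_green')
s=look('side')[2]
a=cv2.resize(im[40:180,290:510],(528,336));b=cv2.resize(s[220:280,330:394],(256,240),interpolation=2)
cv2.imwrite('pics/w12c.png',np.hstack([a,np.pad(b,((0,96),(0,0),(0,0)))]))
E
```

```text
sieve_blue 0.59 [ 99. 362.] (array([ 0.6428, -0.1481]), np.float64(22.4), np.int64(4047)) tool shift [ 8.02  3.96 -0.04] [ 0.568  -0.1979  0.2128]
sieve_green 0.8 [233. 225.] (array([ 0.4227, -0.202 ]), np.float64(277.5), np.int64(1567)) tool shift [ -7.7  -12.35  -0.  ] [ 0.5683 -0.1975  0.2124]
```

View pics/w12c.png

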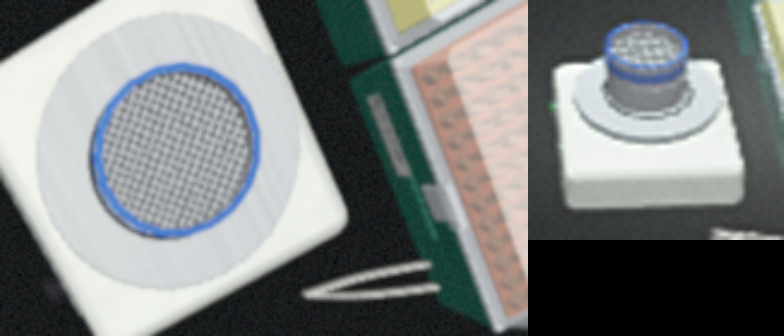

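Request:
move_arm:
  motion:
    - {"x": -4, "y": -3, "z": 0, "yaw": 0}
    - {"x": -9, "y": -6, "z": 1, "yaw": 0}
    - {"x": -14, "y": -8.7, "z": 2, "yaw": 0}
    - {"x": -14, "y": -8.7, "z": 2, "yaw": 0}
    - {"x": -14, "y": -8.7, "z": 2, "yaw": 0}
    - {"x": -14, "y": -8.7, "z": 2, "yaw": 0}

```text
clock: 40.02
eef_pos: [0.4235, -0.2748, 0.1931]
tool_rot: [0.866, 0.499, 0.0, 0.0]
ft_force: [0.4, 0.3, 1.1]
grip_width: 0.0854
grasp_force: 0.0
```

```bash
python3 - <<'E'
from h import *
o,m,im=find('sieve_green');cv2.imwrite('pics/w13.png',im)
E
```

```text
sieve_green 0.79 [124. 284.] (array([ 0.4235, -0.2024]), np.float64(37.3), np.int64(2560)) tool shift [ 6.26 -3.6  -0.02] [ 0.4235 -0.2748  0.1931]
```

Request:
move_arm:
  motion:
    - {"x": 4, "y": -2.5, "z": 2, "yaw": 0}
    - {"x": 6.2, "y": -3.6, "z": 6, "yaw": 0}
    - {"x": 6.2, "y": -3.6, "z": 8, "yaw": 0}
    - {"x": 6.2, "y": -3.6, "z": 8, "yaw": 0}
    - {"x": 6.2, "y": -3.6, "z": 8, "yaw": 0}
    - {"x": 6.2, "y": -3.6, "z": 8, "yaw": 0}

```text
clock: 40.88
eef_pos: [0.4232, -0.2041, 0.114]
tool_rot: [0.867, 0.498, 0.001, 0.001]
ft_force: [0.2, 0.1, -0.2]
grip_width: 0.0857
grasp_force: 0.0
```

```bash
python3 - <<'E'
from h import *
o,m,im=find('sieve_green')
E
```

```text
sieve_green 0.61 [197. 315.] (array([ 0.4229, -0.2026]), np.float64(97.2), np.int64(3646)) tool shift [ 0.13 -0.06 -0.03] [ 0.4232 -0.2041  0.114 ]
```

Request:
move_arm:
  motion:
    - {"x": 0.1, "y": 0, "z": 4, "yaw": 0}
    - {"x": 0.1, "y": 0, "z": 8, "yaw": 0}
    - {"x": 0.1, "y": 0, "z": 10.3, "yaw": 0}
    - {"x": 0.1, "y": 0, "z": 10.8, "yaw": 0}
    - {"x": 0.1, "y": 0, "z": 10.8, "yaw": 0}
    - {"x": 0.1, "y": 0, "z": 10.8, "yaw": 0}

```text
clock: 41.72
eef_pos: [0.4237, -0.2032, 0.0061]
tool_rot: [0.867, 0.498, 0.001, 0.001]
ft_force: [0.1, -1.4, -0.3]
grip_width: 0.0852
grasp_force: 0.0
```

Request:
move_arm:
  motion:
    - {"x": 0, "y": 0, "z": 0, "yaw": 0}
    - {"x": 0, "y": 0, "z": 0, "yaw": 0}
    - {"x": 0, "y": 0, "z": 0, "yaw": 0}
    - {"x": 0, "y": 0, "z": 0, "yaw": 0}
    - {"x": 0, "y": 0, "z": 0, "yaw": 0}
  gripper: -1

```text
clock: 42.35
eef_pos: [0.4233, -0.2029, 0.0063]
tool_rot: [0.867, 0.498, 0.001, 0.001]
ft_force: [-2.0, 0.4, 9.9]
grip_width: 0.0582
grasp_force: 62.9
```

Request:
move_arm:
  motion:
    - {"x": 0, "y": 0, "z": -5, "yaw": 0}
    - {"x": 0, "y": 0, "z": -10, "yaw": 0}
    - {"x": 1, "y": 2, "z": -15, "yaw": 0}
    - {"x": 3, "y": 6, "z": -19, "yaw": 0}
    - {"x": 5, "y": 10, "z": -21, "yaw": 0}
    - {"x": 7, "y": 14, "z": -21, "yaw": 0}
    - {"x": 7.5, "y": 16.2, "z": -21, "yaw": 0}
    - {"x": 7.5, "y": 16.2, "z": -21, "yaw": 0}
    - {"x": 7.5, "y": 16.2, "z": -21, "yaw": 0}
    - {"x": 7.5, "y": 16.2, "z": -21, "yaw": 0}

```text
clock: 43.6
eef_pos: [0.5994, -0.2192, 0.2151]
tool_rot: [0.867, 0.498, -0.0, -0.0]
ft_force: [-0.4, -0.8, -0.8]
grip_width: 0.0581
grasp_force: 65.7
```

```bash
cat > st.py <<'E'
from h import *
import sys
def st(below,z0,held,dz=.0062):
    o,m,im=find(below,z0=z0);t=o['eef_pos'];print('width',o['grip_width'].round(4))
    for r in bot.cut_out('wrist',held)[:2]:
        p=disc(m,r['mask'],.2,z0=t[2]-dz);print(held,round(r['score'],2),p,np.round(R.from_quat(o['tool_rot']).inv().apply([*(p[0]-t[:2]),0])*1000,1))
    return im
E
python3 -c "
from st import *
st('sieve_blue',.078,'sieve_green')"
```

```text
sieve_blue 0.84 [ 96. 319.] (array([ 0.6429, -0.1477]), np.float64(70.8), np.int64(3866)) tool shift [8.36 0.14 0.02] [ 0.5994 -0.2192  0.2151]
sieve_blue 0.45 [257. 317.] (array([ 0.575 , -0.2526]), np.float64(7578.0), np.int64(10772)) tool shift [-4.12 -0.45  0.02] [ 0.5994 -0.2192  0.2151]Traceback (most recent call last):
  File "<string>", line 3, in <module>
    st('sieve_blue',.078,'sieve_green')
    ~~^^^^^^^^^^^^^^^^^^^^^^^^^^^^^^^^^
  File "st.py", line 4, in st
    o,m,im=find(below,z0=z0);t=o['eef_pos'];print('width',o['grip_width'].round(4))
                                                          ^^^^^^^^^^^^^^^^^^^^^
AttributeError: 'float' object has no attribute 'round'
```

```bash
sed -i "s/o\['grip_width'\].round(4)/o['grip_width']/" st.py; python3 -c "
from st import *
st('sieve_blue',.078,'sieve_green')"
```

```text
sieve_blue 0.75 [ 98. 319.] (array([ 0.6428, -0.1478]), np.float64(83.8), np.int64(3846)) tool shift [ 8.34  0.11 -0.  ] [ 0.5996 -0.2193  0.2153]
sieve_blue 0.7 [105. 350.] (array([ 0.6682, -0.1215]), np.float64(10504.8), np.int64(12515)) tool shift [11.89  0.98 -0.  ] [ 0.5996 -0.2193  0.2153]
width 0.05809159853679055
sieve_green 0.9 (array([ 0.5995, -0.2193]), np.float64(199.4), np.int64(10809)) [-0.1 -0.1 -0. ]
```

Request:
move_arm:
  motion:
    - {"x": 4, "y": 0, "z": 2, "yaw": 0}
    - {"x": 8.3, "y": 0.1, "z": 6, "yaw": 0}
    - {"x": 8.3, "y": 0.1, "z": 9.4, "yaw": 0}
    - {"x": 8.3, "y": 0.1, "z": 9.4, "yaw": 0}
    - {"x": 8.3, "y": 0.1, "z": 9.4, "yaw": 0}
    - {"x": 8.3, "y": 0.1, "z": 9.4, "yaw": 0}

```text
clock: 44.6
eef_pos: [0.6441, -0.149, 0.1234]
tool_rot: [0.867, 0.498, 0.002, 0.001]
ft_force: [-0.8, 0.2, -0.7]
grip_width: 0.0582
grasp_force: 65.7
```

```bash
python3 - <<'E'
from h import *
print(totool([.6428,-.1481,.1023]),bot.get_obs()['grip_width'])
E
```

```text
(array([ 0.01, -0.17,  2.11]), array([ 0.6441, -0.149 ,  0.1234])) 0.05824540103488946
```

Request:
move_arm:
  motion:
    - {"x": 0, "y": -0.1, "z": 0.8, "yaw": 0}
    - {"x": 0, "y": -0.1, "z": 1.4, "yaw": 0}
    - {"x": 0, "y": -0.1, "z": 1.8, "yaw": 0}
    - {"x": 0, "y": -0.1, "z": 2.1, "yaw": 0}
    - {"x": 0, "y": -0.1, "z": 2.1, "yaw": 0}
    - {"x": 0, "y": -0.1, "z": 2.1, "yaw": 0}

```text
clock: 45.35
eef_pos: [0.6417, -0.1476, 0.1024]
tool_rot: [0.867, 0.498, 0.0, 0.0]
ft_force: [-5.1, 1.0, 11.3]
grip_width: 0.0583
grasp_force: 66.9
```

Request:
move_arm:
  motion:
    - {"x": 0, "y": 0, "z": 0, "yaw": 0}
    - {"x": 0, "y": 0, "z": 0, "yaw": 0}
    - {"x": 0, "y": 0, "z": 0, "yaw": 0}
    - {"x": 0, "y": 0, "z": 0, "yaw": 0}
  gripper: 1

```text
clock: 45.85
eef_pos: [0.642, -0.1475, 0.0994]
tool_rot: [0.867, 0.498, -0.0, -0.0]
ft_force: [-0.4, -0.1, 0.5]
grip_width: 0.0854
grasp_force: 0.0
```

Request:
move_arm:
  motion:
    - {"x": 0, "y": 0, "z": -3, "yaw": 0}
    - {"x": 0, "y": 0, "z": -7, "yaw": 0}
    - {"x": -3, "y": -3, "z": -11, "yaw": 0}
    - {"x": -7, "y": -8, "z": -11, "yaw": 0}
    - {"x": -10, "y": -13, "z": -11, "yaw": 0}
    - {"x": -11.4, "y": -18, "z": -10, "yaw": 0}
    - {"x": -11.4, "y": -20.2, "z": -9, "yaw": 0}
    - {"x": -11.4, "y": -20.2, "z": -9, "yaw": 0}
    - {"x": -11.4, "y": -20.2, "z": -9, "yaw": 0}
    - {"x": -11.4, "y": -20.2, "z": -9, "yaw": 0}

```text
clock: 47.1
eef_pos: [0.4115, -0.1449, 0.1902]
tool_rot: [0.867, 0.498, 0.0, 0.001]
ft_force: [-0.7, 0.2, 0.2]
grip_width: 0.085
grasp_force: 0.0
```

```bash
python3 - <<'E'
from h import *
o,m,im=find('sieve_red')
E
```

```text
sieve_red 0.61 [138. 313.] (array([ 0.4319, -0.1022]), np.float64(15.1), np.int64(2497)) tool shift [ 4.72 -0.34 -0.03] [ 0.4115 -0.1449  0.1902]
```

Request:
move_arm:
  motion:
    - {"x": 3, "y": -0.2, "z": 4, "yaw": 0}
    - {"x": 4.7, "y": -0.3, "z": 9, "yaw": 0}
    - {"x": 4.7, "y": -0.3, "z": 13, "yaw": 0}
    - {"x": 4.7, "y": -0.3, "z": 16.5, "yaw": 0}
    - {"x": 4.7, "y": -0.3, "z": 18.3, "yaw": 0}
    - {"x": 4.7, "y": -0.3, "z": 18.4, "yaw": 0}
    - {"x": 4.7, "y": -0.3, "z": 18.4, "yaw": 0}
    - {"x": 4.7, "y": -0.3, "z": 18.4, "yaw": 0}

```text
clock: 48.2
eef_pos: [0.4323, -0.1026, 0.0068]
tool_rot: [0.867, 0.498, 0.001, 0.001]
ft_force: [0.2, -0.8, -0.2]
grip_width: 0.0852
grasp_force: 0.0
```

Request:
move_arm:
  motion:
    - {"x": 0, "y": 0, "z": 0, "yaw": 0}
    - {"x": 0, "y": 0, "z": 0, "yaw": 0}
    - {"x": 0, "y": 0, "z": 0, "yaw": 0}
    - {"x": 0, "y": 0, "z": 0, "yaw": 0}
    - {"x": 0, "y": 0, "z": 0, "yaw": 0}
  gripper: -1

```text
clock: 48.82
eef_pos: [0.4318, -0.1025, 0.0074]
tool_rot: [0.867, 0.498, 0.001, 0.001]
ft_force: [-2.5, 0.2, 10.6]
grip_width: 0.0587
grasp_force: 61.6
```

Request:
move_arm:
  motion:
    - {"x": 0, "y": 0, "z": -5, "yaw": 0}
    - {"x": 0, "y": 0, "z": -10, "yaw": 0}
    - {"x": -1, "y": 2, "z": -15, "yaw": 0}
    - {"x": -1.7, "y": 7, "z": -19, "yaw": 0}
    - {"x": -1.7, "y": 12, "z": -22, "yaw": 0}
    - {"x": -1.7, "y": 17, "z": -22, "yaw": 0}
    - {"x": -1.7, "y": 20.4, "z": -22, "yaw": 0}
    - {"x": -1.7, "y": 20.4, "z": -22, "yaw": 0}
    - {"x": -1.7, "y": 20.4, "z": -22, "yaw": 0}
    - {"x": -1.7, "y": 20.4, "z": -22, "yaw": 0}

```text
clock: 50.08
eef_pos: [0.5981, -0.219, 0.2263]
tool_rot: [0.867, 0.499, -0.0, -0.0]
ft_force: [-1.4, -0.3, -1.3]
grip_width: 0.0584
grasp_force: 65.5
```

```bash
python3 -c "
from st import *
st('sieve_green',.096,'sieve_red',.0074)"
```

```text
sieve_green 0.84 [ 99. 318.] (array([ 0.6421, -0.1473]), np.float64(52.5), np.int64(4128)) tool shift [8.41 0.17 0.03] [ 0.5981 -0.219   0.2263]
sieve_green 0.25 [ 8. 97.] (array([0.5913, 0.0099]), np.float64(537.7), np.int64(570)) tool shift [ 19.45 -12.13   0.02] [ 0.5981 -0.219   0.2263]
width 0.058376969575408645
sieve_red 0.86 (array([ 0.5978, -0.2194]), np.float64(135.7), np.int64(10734)) [-0.5 -0.1  0. ]
```

Request:
move_arm:
  motion:
    - {"x": 4, "y": 0, "z": 2, "yaw": 0}
    - {"x": 8.4, "y": 0.1, "z": 6, "yaw": 0}
    - {"x": 8.4, "y": 0.1, "z": 8.5, "yaw": 0}
    - {"x": 8.4, "y": 0.1, "z": 8.5, "yaw": 0}
    - {"x": 8.4, "y": 0.1, "z": 8.5, "yaw": 0}
    - {"x": 8.4, "y": 0.1, "z": 8.5, "yaw": 0}

```text
clock: 50.98
eef_pos: [0.6429, -0.1484, 0.1431]
tool_rot: [0.867, 0.498, 0.001, 0.001]
ft_force: [-0.4, -0.6, -0.4]
grip_width: 0.0585
grasp_force: 65.5
```

```bash
python3 - <<'E'
from h import *
print(totool([.642,-.1475,.1214]),bot.get_obs()['grip_width'])
E
```

```text
(array([ 0.03, -0.14,  2.17]), array([ 0.6429, -0.1484,  0.1431])) 0.05846859939985283
```

Request:
move_arm:
  motion:
    - {"x": 0, "y": -0.1, "z": 0.8, "yaw": 0}
    - {"x": 0, "y": -0.1, "z": 1.4, "yaw": 0}
    - {"x": 0, "y": -0.1, "z": 1.8, "yaw": 0}
    - {"x": 0, "y": -0.1, "z": 2.1, "yaw": 0}
    - {"x": 0, "y": -0.1, "z": 2.15, "yaw": 0}
    - {"x": 0, "y": -0.1, "z": 2.15, "yaw": 0}

```text
clock: 51.72
eef_pos: [0.6409, -0.1471, 0.1215]
tool_rot: [0.867, 0.498, 0.0, 0.0]
ft_force: [-4.7, 0.9, 9.2]
grip_width: 0.0586
grasp_force: 66.4
```

Request:
move_arm:
  motion:
    - {"x": 0, "y": 0, "z": 0, "yaw": 0}
    - {"x": 0, "y": 0, "z": 0, "yaw": 0}
    - {"x": 0, "y": 0, "z": 0, "yaw": 0}
    - {"x": 0, "y": 0, "z": 0, "yaw": 0}
  gripper: 1

```text
clock: 52.22
eef_pos: [0.6411, -0.147, 0.1189]
tool_rot: [0.867, 0.498, -0.0, -0.0]
ft_force: [0.4, -0.7, 0.4]
grip_width: 0.0852
grasp_force: 0.0
```

Request:
move_arm:
  motion:
    - {"x": 0, "y": 0, "z": -3, "yaw": 0}
    - {"x": 0, "y": 0, "z": -7, "yaw": 0}
    - {"x": -3, "y": -3, "z": -11, "yaw": 0}
    - {"x": -6, "y": -5, "z": -13, "yaw": 0}
    - {"x": -8, "y": -8, "z": -13, "yaw": 0}
    - {"x": -8, "y": -10, "z": -13, "yaw": 0}
    - {"x": -8, "y": -10, "z": -13, "yaw": 0}
    - {"x": -8, "y": -10, "z": -13, "yaw": 0}

```text
clock: 53.22
eef_pos: [0.5153, -0.166, 0.2494]
tool_rot: [0.867, 0.499, 0.0, 0.0]
ft_force: [-0.0, -0.0, -1.2]
grip_width: 0.0852
grasp_force: 0.0
```

```bash
python3 - <<'E'
from h import *
o,m,im=find('sieve_red',z0=.114)
s=look('side')[2];c=look('scene')[2]
a=cv2.resize(s[190:280,330:420],(540,540),interpolation=2)
t=cv2.resize(s[130:230,260:400],(250,178),interpolation=2)
b=cv2.resize(c[190:270,180:340],(250,125),interpolation=2)
d=cv2.resize(im[20:220,250:500],(250,200))
cv2.imwrite('pics/fin.png',np.hstack([a,np.pad(np.vstack([t,b,d]),((0,37),(0,0),(0,0)))]))
E
```

```text
sieve_red 0.92 [103. 430.] (array([ 0.6415, -0.1479]), np.float64(145.3), np.int64(4115)) tool shift [ 7.91  9.99 -0.04] [ 0.5153 -0.166   0.2494]
```

View pics/fin.png

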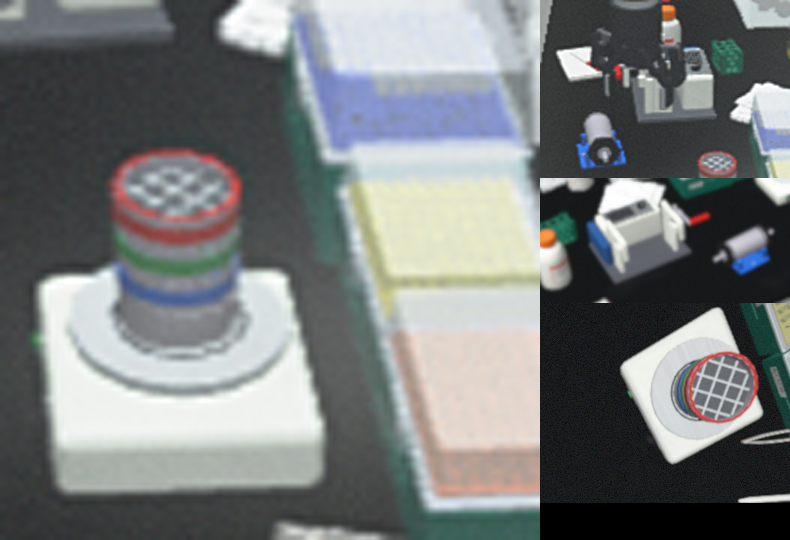

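The tower stands level and nested on the plate (pan, blue, green, red). The jar lies in its rest and the lever is shut.

```bash
python3 -c "
from workcell import bot
print(bot.job_done())"
```

```text
the job is handed in; nothing more can be done
None
```

I handed the job in at about 53 s of the 208 s allowed. The jar lies in its rest, the lever is shut, and the tower stands nested on the plate: pan, blue, green, red, about 4 mm off centre at the top. I found no yellow sieve on the bench, and the hand-in returned no verdict.

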